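# Pack a pump cassette in its cutout tray and lock it with the pin

## Task

Take the wide-bodied pump cassette out of its drying stand, lay it flat on the low rubber-topped block and let go of it; then take it up again from above, turn it to match the cutout of the transport tray and press it fully home. Finally push the steel lock pin all the way down through the hole of the cassette into the tray beneath, and let go. Leave the narrow cassette, bottle, beaker and clip box where they are.

Things in the scene. Friction and masses are not known exactly. Their poses are not given: they have to be found in the camera images.
- cassette: Wide pump cassette: flat black plastic paddle 18 mm thick, 120 mm long, 0.12 kg; body 60 mm wide and 56 long, then a grip tab 26 wide and 64 long. Both faces alike, either may be up. Starts upright, tab up. Origin: middle of the body's end edge, at half thickness. Own z runs along the length to the tab (body 0 to 56 mm, tab 56 to 120), y across the width, x through the thickness (+-9 mm).
- cassette_tab (a point): Point in the middle of the tab's width and thickness, at the cassette's z = 88 mm: grip it here across the 26 mm width (cassette y). The centre of mass lies at about z = 48 mm.
- cassette_hole (a point): Centre of the 13 mm hole through the cassette's body (along its x axis), at its z = 28 mm, at half thickness.
- stand: White drying stand of the wide cassette, fixed: slot 22 by 64 mm, rim 35 mm high, slot floor 6 mm high, steel foot 75 by 86 mm. Origin: middle of the underside; x, y as those of the cassette in it. The cassette stands loosely, and is clear once raised 30 mm. A narrower stand with the narrow cassette is at least 200 mm away, to the side.
- spare_cassette: The narrow cassette, to be left alone: the same paddle, but its body is only 38 mm wide. Upright in its own stand; same axes and origin as the wide one.
- block: Low aluminium block with a black rubber top, fixed: 80 mm along its x, 110 mm along its y, 30 mm high. Origin: middle of its underside, z up. With the cassette's body lying on the middle and its tab along the block's x or -x, most of the tab overhangs the edge, with room for fingers beneath.
- tray: Transport tray, fixed, 152 (x) by 150 mm: white base 16 mm high, on it a grey layer with its top at 28 mm and a paddle-shaped cutout 1.5 mm larger than the cassette all round. Origin: underside, middle of the cutout; z up, x towards the tab end. Cassette home: its z along tray +x, its origin at tray x = -60 mm, z = 25 mm, its upper face at 34 mm. End wall at x 66 to 74 mm, 65 mm high.
- tray_well (a point): Middle of the finger wells, where the tab lies when home: tray x = 25 mm, y = 0, on the cutout's floor (z = 16 mm). Here, from tray x = 6 to 44 mm, the tab slot widens to y = +-62 mm to let fingers in beside the tab. The end wall leaves no room for a gripper tilted that way.
- tray_hole (a point): Mouth of the 13 mm hole through the tray's base, in the cutout's floor (tray x = -32 mm, y = 0, z = 16 mm). It lies right under the cassette's hole when the cassette is home.
- pin: Steel lock pin upright in its holder, 0.05 kg: shank 9 mm thick, 32 mm long with a tapered tip; above it a round head 18 mm thick and 24 mm tall to grip. Origin: the tip; z towards the head. Fully home, the head's underside rests on the cassette and the tip is 2 mm above the bench.
- pin_holder: Square aluminium block 46 by 46 mm, 36 mm high, fixed; the pin stands loosely in the 13 mm hole in its middle, head resting on top. Origin: middle of the underside.
- bottle: Amber bottle, 60 mm thick, 130 mm tall; to be left alone. Origin: middle of its underside.
- beaker: Glass beaker, 70 mm wide, 85 mm tall; to be left alone. Origin: middle of its underside.
- clip_box: White open box, 60 by 90 by 40 mm; to be left alone. Origin: middle of its underside.

How it is judged:
By the outcome, as a careful person would: the job done as asked, in the order asked, and still so for the second after the job is handed in, with the robot touching nothing.
It also fails if it takes over 72 s, if anything falls off the work surface, if the arm or the gripper's body presses on something with over 40 N, if the wrist force passes 120 N, or if a joint passes its speed limit or range.

## Robot

A 6-joint arm with a two-finger parallel gripper is mounted at the origin on the work surface. World frame = base frame: x ahead of the robot, y to its left, z up, the work surface at z = 0. Lengths are in mm, angles in rad, forces in N, time in s.
With the tool pointing down it reaches from about 275 to 1000 mm from the base axis. Payload 8.4 kg.
Tool frame: the origin (TCP) lies on the centre line of the jaws, within the pads' length; the fingertips stand 25 mm ahead of it and the grasp point (between the pads) lies 6 mm ahead of it; z points along the fingers, x is the direction in which the jaws open and shut, and the axes are right-handed (so a half turn about z gives the same grasp; the last joint's range is limited). The gripper opens to 85 mm and grips with 20 to 120 N. Pads are 22 mm wide; open, the fingers measure 114 mm over their backs; the gripper's body (76 mm by 85 mm) begins 54 mm behind the grasp point. The pads swing forward as they close: fully open they stand 13 mm farther back than shut.
Start: joints at [1.272, 0.353, 1.633, -0, 1.155, -0.002], TCP at [182.787, 597.676, 256.281] pointing down, gripper open.
Joint ranges: [-2.63, 2.63], [-0.92, 2.1], [0.06, 2.66], [-1.3, 4.44], [0, 2.69], [-3.02, 3.02]. Speed limits (rad/s): [2.22, 2.22, 2.79, 3.14, 3.14, 3.14].

## Interface

Orientations are given as [roll, pitch, yaw] about the fixed x, y, z axes, in that order (R = Rz(yaw) Ry(pitch) Rx(roll)).
In Python, from rig import r gives the robot as it stands. The module is installed in compiled form; this text tells all that it offers.
- The arm moves only by the tool jog_arm, never from a script. Its argument "deltas" is a list of rows, each an object with "gripper": the gripper command: -1 is fully open, 1 is shut, values between are in proportion; "translation": the shift along the world's x, y, z in units of 10 cm (1.0 is 10 cm), a list of three; "dr": the turn, a rotation vector about the world's x, y, z in units of pi/2 rad (1.0 is pi/2 rad), a list of three. In form: [{"gripper": gripper, "translation": [x, y, z], "dr": [wx, wy, wz]}, ...]. A call has 1 to 12 rows; each row shifts and turns the commanded pose from where the row before left it; what a row does not reach is not made up. A row lasts 1/12 s, in which the tool goes at most 41.7 mm and 7.16 degrees, less where a joint would pass 70% of its speed; a pose out of reach is approached as far as the arm can. A call with a number of a shift or a turn outside -1 to 1 is refused whole. A call with a gripper value outside its range is refused whole. The fingers move at their own pace and stop on an object; "squeeze" is the grip in N (left out, the last holds). Time passes only in rows, so rows that do not move let the fingers close. It gives the time, the measured TCP pose, the force and the opening at its end, in the units of the state.
- r.sense(): the state, without advancing time (a new reading comes with each control period).
- r.grab_frame(name): name is "scene" or "side" or "wrist"; returns the picture (400x640x3 uint8, blue, green, red); there is no depth.
- r.calibration(name): a dict with "mtx" (3x3 intrinsics, pixels), "world_from_camera" (4x4, takes a point from camera to world coordinates). Camera axes: x right, y down, z forward; pixel columns grow to the right and rows downward; lengths in mm; the calibration is good to about 2 mm. A picture is of the moment at which its call begins: read the wrist's pose just before it. calibration takes no time and is no camera call; for the wrist camera it gives the pose at the moment of the call.
- r.sign_off(): hands the job in, once; it reports no verdict.
The state is a dict: "clock": time; "qpos": joint angles; "qvel": joint speeds; "joint_efforts": joint torques, N m; "eef_pos": TCP position; "tcp_rot": TCP orientation; "contact_force": force on the tool from outside, world axes, zero at the start; "wrist_torque": the same for the moment, N m; "opening": opening from 0.0 (shut) to 1.0 (fully open).
Only numpy, scipy, OpenCV 4.12 (cv2) and the standard library are available. Lean on these libraries where they do the work, as an engineer would, in place of code of your own. Each camera call takes 0.05 s, during which the arm holds its last target. There are 200 camera calls.

## Working session

There is one attempt and no reset: what is moved stays moved. The work goes in short steps, Python scripts to look and compute and a tool call to move; the robot and the scene stay as the last step left them, time stands still between calls to the robot, and variables do not carry over. Pictures are saved under pics/ and viewed, about 8 in all and at most 12, crops included, and the job is handed in when it is done.

Besides the shell and the picture viewer there is one more tool, called after "Request:" by a JSON object that holds its "op" and its "data", one argument or row to a line. jog_arm: Moves the arm, as the interface text tells. Shifts and turns lie within -1 to 1; 1 stands for 10 cm of shift or pi/2 rad of turn. Its arguments: {"type":"object","properties":{"deltas":{"type":"array"},"squeeze":{"type":"number"}},"required":["deltas"]}

```bash
mkdir -p pics
cat > h.py <<'E'
import numpy as np, cv2
from rig import r
from scipy.spatial.transform import Rotation as R
def ray(name,uv,c=None):
    c=c or r.calibration(name); K=np.array(c["mtx"]);T=np.array(c["world_from_camera"])
    d=T[:3,:3]@np.linalg.inv(K)@np.array([uv[0],uv[1],1.]); return T[:3,3],d/np.linalg.norm(d)
def onz(name,uv,z,c=None):
    o,d=ray(name,uv,c); return o+d*(z-o[2])/d[2]
def proj(name,P,c=None):
    c=c or r.calibration(name); K=np.array(c["mtx"]);T=np.linalg.inv(np.array(c["world_from_camera"]))
    P=np.atleast_2d(P); q=(P@T[:3,:3].T+T[:3,3])@K.T; return q[:,:2]/q[:,2:]
E
python3 - <<'E'
from h import *
print(r.sense())
for n in("scene","side","wrist"):
    c=r.calibration(n);print(n,np.round(c["mtx"],1).tolist(),np.round(c["world_from_camera"],3).tolist())
    cv2.imwrite(f"pics/{n}0.png",r.grab_frame(n))
E
```

```text
{'clock': 0.0, 'qpos': array([ 1.27160631e+00,  3.53664942e-01,  1.63410971e+00, -2.65172526e-05,
        1.15519009e+00, -2.40804035e-03]), 'qvel': array([ 0.0005672 , -0.00105198,  0.00127365,  0.00067897,  0.00079521,
       -0.00140032]), 'joint_efforts': array([ 2.53693361e-03, -6.05265284e+01, -3.42076135e+01,  7.06044716e-05,
        9.34877928e-03,  1.76698353e-05]), 'eef_pos': array([182.66464832, 597.26673177, 255.56161534]), 'tcp_rot': array([3.14157171e+00, 1.37214014e-03, 1.27402506e+00]), 'contact_force': array([-0.33820945,  0.07059229, -0.19270994]), 'wrist_torque': array([0.02108678, 0.04703242, 0.01357837]), 'opening': 1.0008007494898614}
scene [[442.5, 0.0, 321.8], [0.0, 442.5, 201.4], [0.0, 0.0, 1.0]] [[0.552, 0.636, -0.538, 1208.059], [0.833, -0.413, 0.367, -365.817], [0.011, -0.651, -0.759, 977.962], [0.0, 0.0, 0.0, 1.0]]
side [[388.2, 0.0, 315.4], [0.0, 388.2, 201.9], [0.0, 0.0, 1.0]] [[0.774, -0.462, 0.432, 178.488], [-0.633, -0.546, 0.549, -434.165], [-0.018, -0.699, -0.715, 709.353], [0.0, 0.0, 0.0, 1.0]]
wrist [[352.5, 0.0, 321.1], [0.0, 352.5, 195.1], [0.0, 0.0, 1.0]] [[0.292, 0.904, 0.313, 101.731], [0.956, -0.276, -0.097, 622.089], [-0.002, 0.328, -0.945, 373.989], [0.0, 0.0, 0.0, 1.0]]
```

View pics/scene0.png

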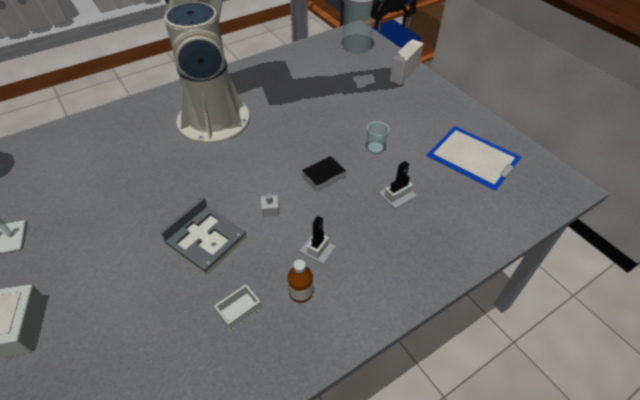

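View pics/side0.png

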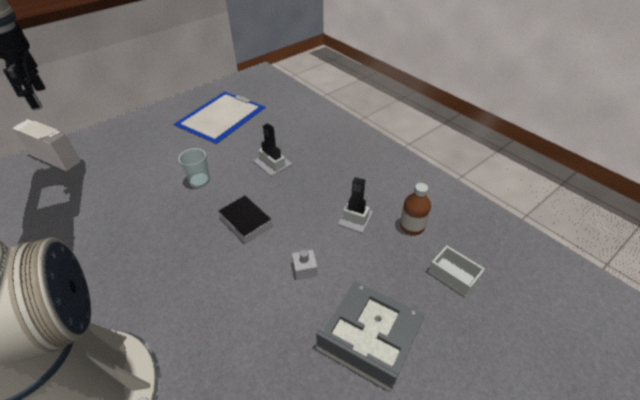

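Run:
```python
import cv2,numpy as np
s=cv2.imread("pics/scene0.png");d=cv2.imread("pics/side0.png")
def crop(im,x,y,w,h,k):
    o=cv2.resize(im[y:y+h,x:x+w],None,fx=k,fy=k,interpolation=cv2.INTER_CUBIC)
    for i in range(0,w,10):
        cv2.line(o,(i*k,0),(i*k,6 if (x+i)%50 else 16),(0,255,255),1)
        if (x+i)%50==0: cv2.putText(o,str(x+i),(i*k+2,14),0,.4,(0,255,255),1)
    for i in range(0,h,10):
        cv2.line(o,(0,i*k),(6 if (y+i)%50 else 16,i*k),(0,255,255),1)
        if (y+i)%50==0: cv2.putText(o,str(y+i),(2,i*k+12),0,.4,(0,255,255),1)
    return o
# scene: left half & right half
a=np.hstack([crop(s,290,200,60,70,6),crop(s,370,150,60,70,6)])
cv2.imwrite("pics/c1.png",np.vstack([a[:,:720]]))
a=np.vstack([np.hstack([crop(s,160,190,120,90,5)]),])
b=crop(s,290,150,60,60,5)[:300]
c=np.vstack([np.hstack([crop(s,160,190,120,90,3),crop(s,300,150,60,50,5)[:250]]) if 0 else a])
cv2.imwrite("pics/c2.png",a)
l=crop(d,310,270,120,120,5)[:600]
cv2.imwrite("pics/c3.png",l)
# composite of stands from both cams
A=np.hstack([crop(s,295,210,50,60,6),crop(s,375,155,50,60,6)])
B=np.hstack([crop(d,335,170,50,66,6)[:360] if 0 else crop(d,330,172,50,60,6),crop(d,248,120,50,60,6)])
Z=np.vstack([A,B])[:, :]
cv2.imwrite("pics/stands.png",cv2.resize(Z,(500,600)) if 0 else np.hstack([A,B])[:, :][:,:] if 0 else cv2.resize(Z,None,fx=.833,fy=.833))
```

```text
(no output)
```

View pics/stands.png

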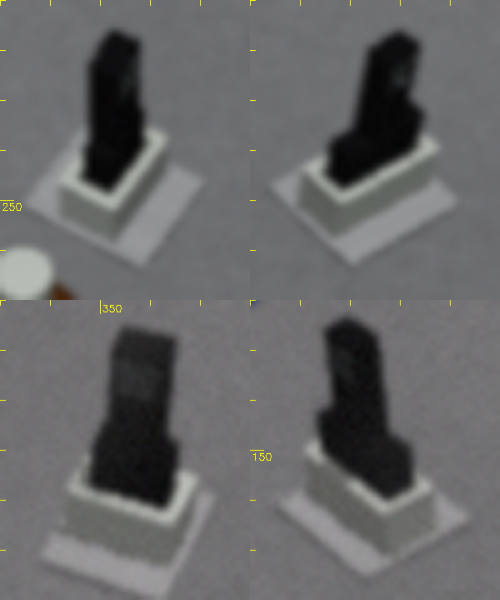

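Run:
```python
from h import *
for n,l in {"scene":[(379.4,192.2),(395.4,207.8),(416.4,193.6)],"side":[(253.4,161.6),(271.4,175.4),(292,163.4)]}.items():
    P=np.array([onz(n,p,2) for p in l]); print(n,P.round(0)[:,:2].tolist(),"mid",((P[0]+P[2])/2).round(1), [np.linalg.norm(P[i]-P[i+1]).round(1) for i in(0,1)])
for n,z,l in [("scene",30,[(303,171),(328,157),(346,171),(318,186)]),("side",30,[(219,215),(246,196),(271,217),(246,238)]),
 ("scene",36,[(262,200),(270,196),(279,202)]),("scene",60,[(270,198)]),("side",60,[(305,252)]),
 ("scene",28,[(163,236),(204,203),(245,235),(206,270)]),("side",28,[(360,284),(423,316),(393,380)]),("scene",16,[(211,240)]),("side",16,[(378,318)]),
 ("scene",0,[(376,150)]),("side",0,[(199,182)]),("scene",0,[(301,297)]),("side",0,[(414,228)])]:
    print(n,z,[onz(n,p,z)[:2].round(0).tolist() for p in l])
```

```text
scene [[579.0, 270.0], [651.0, 271.0], [643.0, 358.0]] mid [610.7 313.9   2. ] [np.float64(72.6), np.float64(87.9)]
side [[573.0, 348.0], [578.0, 266.0], [652.0, 270.0]] mid [612.5 308.8   2. ] [np.float64(82.2), np.float64(73.7)]
scene 30 [[405.0, 112.0], [395.0, 209.0], [475.0, 220.0], [480.0, 116.0]]
side 30 [[386.0, 203.0], [470.0, 216.0], [478.0, 117.0], [398.0, 101.0]]
scene 36 [[444.0, -48.0], [443.0, -22.0], [476.0, -12.0]]
scene 60 [[469.0, -34.0]]
side 60 [[462.0, -34.0]]
scene 28 [[406.0, -324.0], [359.0, -187.0], [521.0, -142.0], [565.0, -272.0]]
side 28 [[512.0, -150.0], [555.0, -277.0], [424.0, -321.0]]
scene 16 [[478.0, -222.0]]
side 16 [[492.0, -222.0]]
scene 0 [[427.0, 376.0]]
side 0 [[414.0, 373.0]]
scene 0 [[744.0, -106.0]]
side 0 [[732.0, -109.0]]
```

View pics/wrist0.png

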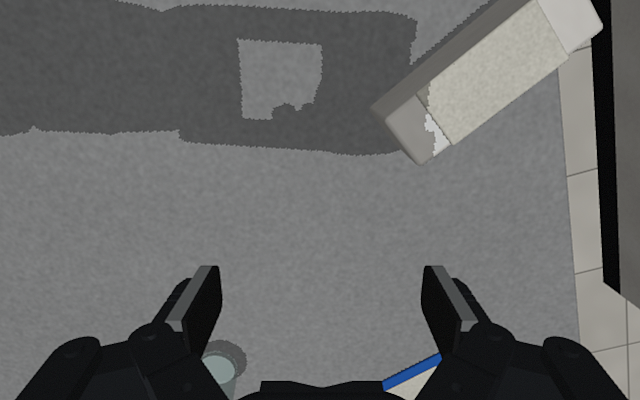

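The wide cassette stands at scene pixel (400,190), about (611,311) mm. The wrist view shows only bench and the fingers. I'm moving to look down on stand, block and pin.

Request:
{"op": "jog_arm", "data": {
  "deltas": [
    {"gripper": -1,"translation": [0.26,-0.29,0.07],"dr": [0,0,0.02]},
    {"gripper": -1,"translation": [0.26,-0.29,0.07],"dr": [0,0,0.02]},
    {"gripper": -1,"translation": [0.26,-0.29,0.07],"dr": [0,0,0.02]},
    {"gripper": -1,"translation": [0.26,-0.29,0.07],"dr": [0,0,0.02]},
    {"gripper": -1,"translation": [0.26,-0.29,0.07],"dr": [0,0,0.02]},
    {"gripper": -1,"translation": [0.26,-0.29,0.07],"dr": [0,0,0.02]},
    {"gripper": -1,"translation": [0.26,-0.29,0.07],"dr": [0,0,0.02]},
    {"gripper": -1,"translation": [0.26,-0.29,0.07],"dr": [0,0,0.02]},
    {"gripper": -1,"translation": [0.26,-0.29,0.07],"dr": [0,0,0.02]},
    {"gripper": -1,"translation": [0.26,-0.29,0.07],"dr": [0,0,0.02]},
    {"gripper": -1,"translation": [0.26,-0.29,0.07],"dr": [0,0,0.02]},
    {"gripper": -1,"translation": [0,0,0],"dr": [0,0,0]}
  ]
}}

```text
clock: 1.15
eef_pos: [472.9, 274.4, 334.6]
tcp_rot: [3.138, 0.001, 1.618]
contact_force: [-0.9, 1.1, -0.4]
opening: 1.001
```

```bash
cat >> h.py <<'E'
import pickle
def snap(tag,name="wrist"):
    s=r.sense(); c=r.calibration(name); im=r.grab_frame(name)
    cv2.imwrite(f"pics/{tag}.png",im); pickle.dump(c,open(f"pics/{tag}.pkl","wb"))
    print(s["clock"],s["eef_pos"].round(1),s["tcp_rot"].round(3),s["qpos"].round(2)); return im,c
def load(tag): return cv2.imread(f"pics/{tag}.png"),pickle.load(open(f"pics/{tag}.pkl","rb"))
def crop(im,x,y,w,h,k):
    o=cv2.resize(im[y:y+h,x:x+w],None,fx=k,fy=k,interpolation=cv2.INTER_CUBIC)
    for i in range(0,w,10):
        cv2.line(o,(i*k,0),(i*k,6 if (x+i)%50 else 16),(0,255,255),1)
        if (x+i)%50==0: cv2.putText(o,str(x+i),(i*k+2,14),0,.4,(0,255,255),1)
    for i in range(0,h,10):
        cv2.line(o,(0,i*k),(6 if (y+i)%50 else 16,i*k),(0,255,255),1)
        if (y+i)%50==0: cv2.putText(o,str(y+i),(2,i*k+12),0,.4,(0,255,255),1)
    return o
E
python3 - <<'E'
from h import *
im,c=snap("w1")
q=proj("wrist",[[611,311,60],[438,163,30],[465,-34,50]],c).round(0);print(q)
T=[crop(im,*(np.clip(p[0]-w/2,0,640-w).astype(int)//10*10,np.clip(p[1]-h/2,0,400-h).astype(int)//10*10),w,h,k) for p,(w,h,k) in zip(q,[(110,150,4),(120,100,3),(60,60,3)])]
Z=np.zeros((600,800,3),np.uint8);Z[:600,:440]=T[0];Z[:300,440:800]=T[1];Z[310:490,450:630]=T[2]
cv2.imwrite("pics/m1.png",Z)
E
```

```text
1.15 [472.9 274.4 334.6] [3.138e+00 1.000e-03 1.618e+00] [ 0.52  0.16  1.71 -0.    1.27 -1.09]
[[345. 260.]
 [228. 112.]
 [ 51. 130.]]
```

View pics/m1.png

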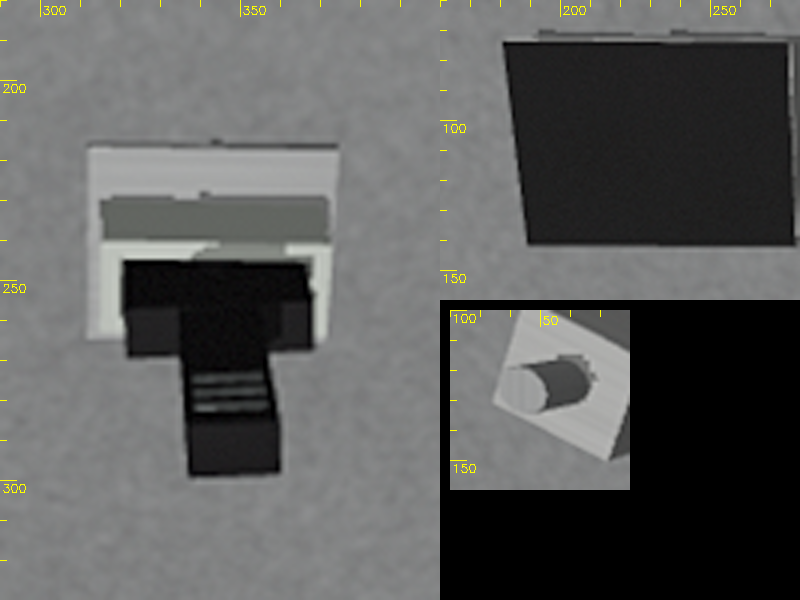

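Run:
```python
from h import *
_,c=load("w1")
f=lambda L,o,k,off,z:np.array([onz("wrist",(o[0]+(x-off[0])/k,o[1]+(y-off[1])/k),z,c)[:2] for x,y in L])
def rep(n,P):
    e=np.diff(np.vstack([P,P[:1]]),axis=0); print(n,P.round(1).tolist(),"mid",P.mean(0).round(1),"len",np.linalg.norm(e,axis=1).round(1),"ang",np.arctan2(e[:,1],e[:,0]).round(3))
rep("tab",f([(187,419),(278,415),(281,474),(189,477)],(290,180),4,(0,0),126))
rep("foot",f([(88,148),(339,148)],(290,180),4,(0,0),2))
rep("rim",f([(102,241),(330,241)],(290,180),4,(0,0),35))
rep("block",f([(503,42),(788,42),(795,245),(527,245)],(160,60),3,(440,0),30))
rep("pin",f([(524,389)],(20,100),3,(450,310),60))
```

```text
tab [[603.8, 297.0], [601.4, 321.4], [620.1, 323.7], [622.3, 298.7]] mid [611.9 310.2] len [24.5 18.8 25.2 18.5] ang [ 1.67   0.126 -1.484 -3.05 ]
foot [[578.5, 266.1], [574.4, 352.9]] mid [576.4 309.5] len [86.9 86.9] ang [ 1.618 -1.523]
rim [[597.4, 272.3], [593.8, 347.1]] mid [595.6 309.7] len [74.9 74.9] ang [ 1.618 -1.523]
block [[398.1, 111.2], [393.0, 218.9], [470.2, 222.0], [475.2, 114.3]] mid [434.1 166.6] len [107.8  77.2 107.8  77.2] ang [ 1.618  0.041 -1.524 -3.101]
pin [[459.4, -32.9]] mid [459.4 -32.9] len [0.] ang [0.]
```

Tab top is at (612,310), yaw 0.047; block at about (434,166) with the same yaw; pin at about (459,-33). Next I tilt the tool 45° and move to a pre-grasp point.

Request:
{"op": "jog_arm", "data": {
  "deltas": [
    {"gripper": -1,"translation": [0.08,0.045,-0.2],"dr": [0.003,-0.0625,0]},
    {"gripper": -1,"translation": [0.08,0.045,-0.2],"dr": [0.003,-0.0625,0]},
    {"gripper": -1,"translation": [0.08,0.045,-0.2],"dr": [0.003,-0.0625,0]},
    {"gripper": -1,"translation": [0.08,0.045,-0.2],"dr": [0.003,-0.0625,0]},
    {"gripper": -1,"translation": [0.08,0.045,-0.2],"dr": [0.003,-0.0625,0]},
    {"gripper": -1,"translation": [0.08,0.045,-0.2],"dr": [0.003,-0.0625,0]},
    {"gripper": -1,"translation": [0.08,0.045,-0.2],"dr": [0.003,-0.0625,0]},
    {"gripper": -1,"translation": [0.08,0.045,-0.2],"dr": [0.003,-0.0625,0]},
    {"gripper": -1,"translation": [0,0,0],"dr": [0,0,0]},
    {"gripper": -1,"translation": [0,0,0],"dr": [0,0,0]},
    {"gripper": -1,"translation": [0,0,0],"dr": [0,0,0]},
    {"gripper": -1,"translation": [0,0,0],"dr": [0,0,0]}
  ]
}}

```text
clock: 2.2
eef_pos: [526.0, 301.5, 203.6]
tcp_rot: [2.489, 0.017, 1.598]
contact_force: [0.2, -0.3, 0.8]
opening: 0.998
```

Run:
```python
from h import *
s=r.sense();print(s["eef_pos"],s["tcp_rot"],s["qpos"].round(2));print(R.from_euler("xyz",s["tcp_rot"]).as_matrix().round(3))
```

```text
[526.00786118 301.45551877 203.63976828] [2.48914582 0.01707523 1.59846114] [ 0.73  0.25  2.1  -1.02  0.49 -0.02]
[[-0.028  0.794  0.607]
 [ 0.999  0.032  0.003]
 [-0.017  0.607 -0.794]]
```

Request:
{"op": "jog_arm", "data": {
  "deltas": [
    {"gripper": -1,"translation": [0.1,0.01,-0.125],"dr": [0,0,0]},
    {"gripper": -1,"translation": [0.1,0.01,-0.125],"dr": [0,0,0]},
    {"gripper": -1,"translation": [0.1,0.01,-0.125],"dr": [0,0,0]},
    {"gripper": -1,"translation": [0.1,0.01,-0.125],"dr": [0,0,0]},
    {"gripper": -1,"translation": [0,0,0],"dr": [0,0,0]},
    {"gripper": -1,"translation": [0,0,0],"dr": [0,0,0]}
  ]
}}

```text
clock: 2.7
eef_pos: [566.1, 304.6, 152.9]
tcp_rot: [2.489, 0.019, 1.597]
contact_force: [-0.3, 0.2, 0.0]
opening: 1.001
```

Run:
```python
from h import *
im,c=snap("w2")
s=r.sense();print(R.from_euler("xyz",s["tcp_rot"]).as_matrix().round(3))
cv2.imwrite("pics/m2.png",crop(im,220,130,200,150,4))
```

```text
2.7 [566.1 304.6 152.9] [2.489 0.019 1.597] [ 0.68  0.38  2.07 -1.2   0.42  0.14]
[[-0.027  0.794  0.608]
 [ 0.999  0.032  0.002]
 [-0.018  0.607 -0.794]]
```

View pics/m2.png

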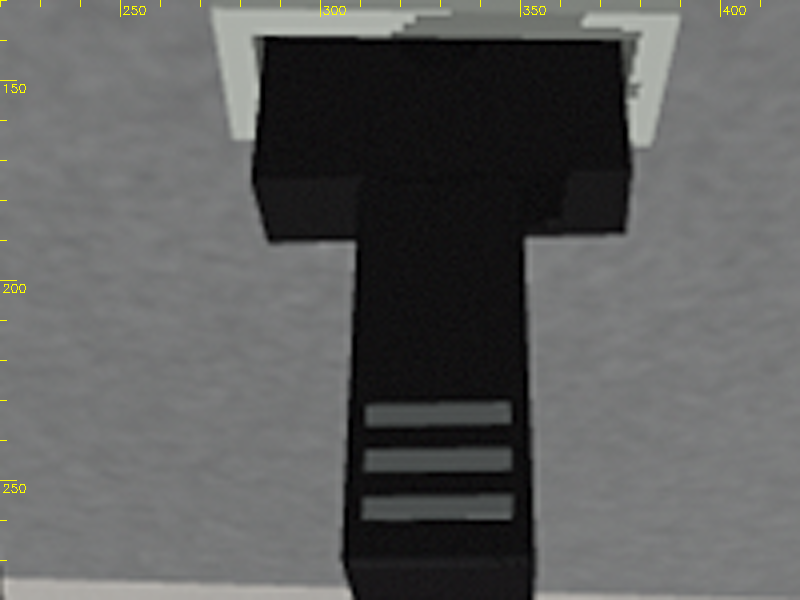

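The tab fills columns 305–353 and is nearly centred. J4 is nearing its limit, so I'm reducing the tilt to about 30° on the way in.

Request:
{"op": "jog_arm", "data": {
  "deltas": [
    {"gripper": -1,"translation": [0,0,0],"dr": [0,0.04,0]},
    {"gripper": -1,"translation": [0,0,0],"dr": [0,0.04,0]},
    {"gripper": -1,"translation": [0.085,0.008,-0.1],"dr": [0,0,0]},
    {"gripper": -1,"translation": [0.085,0.008,-0.1],"dr": [0,0,0]},
    {"gripper": -1,"translation": [0.085,0.008,-0.1],"dr": [0,0,0]},
    {"gripper": -1,"translation": [0.085,0.008,-0.1],"dr": [0,0,0]},
    {"gripper": -1,"translation": [0.085,0.008,-0.1],"dr": [0,0,0]},
    {"gripper": -1,"translation": [0,0,0],"dr": [0,0,0]},
    {"gripper": -1,"translation": [0,0,0],"dr": [0,0,0]}
  ]
}}

```text
clock: 3.5
eef_pos: [608.3, 307.8, 103.1]
tcp_rot: [2.588, 0.018, 1.598]
contact_force: [0.9, 0.3, 0.1]
opening: 1.002
```

```bash
cat > st.py <<'E'
from h import *
s=r.sense();m=R.from_euler("xyz",s["tcp_rot"]).as_matrix()
print(s["clock"],s["eef_pos"].round(1),"q",s["qpos"].round(2),"F",s["contact_force"].round(1),"op",round(s["opening"],3),"x",m[:,0].round(3),"z",m[:,2].round(3),"grasp",(s["eef_pos"]+6*m[:,2]).round(1))
E
python3 st.py
```

```text
3.5 [608.3 307.8 103.1] q [ 0.61  0.5   1.96 -0.98  0.37 -0.13] F [0.9 0.3 0.1] op 1.002 x [-0.027  0.999 -0.018] z [ 0.526 -0.002 -0.851] grasp [611.5 307.8  98. ]
```

Request:
{"op": "jog_arm", "data": {
  "deltas": [
    {"gripper": 1,"translation": [0,0.015,0],"dr": [0,0,0]},
    {"gripper": 1,"translation": [0,0,0],"dr": [0,0,0]},
    {"gripper": 1,"translation": [0,0,0],"dr": [0,0,0]},
    {"gripper": 1,"translation": [0,0,0],"dr": [0,0,0]},
    {"gripper": 1,"translation": [0,0,0],"dr": [0,0,0]},
    {"gripper": 1,"translation": [0,0,0],"dr": [0,0,0]},
    {"gripper": 1,"translation": [0,0,0],"dr": [0,0,0]},
    {"gripper": 1,"translation": [0,0,0],"dr": [0,0,0]},
    {"gripper": 1,"translation": [0,0,0],"dr": [0,0,0]},
    {"gripper": 1,"translation": [0,0,0],"dr": [0,0,0]}
  ],
  "squeeze": 60
}}

```text
clock: 4.33
eef_pos: [608.8, 309.8, 103.2]
tcp_rot: [2.587, 0.018, 1.598]
contact_force: [-1.8, 0.1, 5.9]
opening: 0.297
```

```bash
python3 st.py
```

```text
4.3333 [608.8 309.8 103.2] q [ 0.61  0.5   1.96 -0.98  0.37 -0.12] F [-1.8  0.1  5.9] op 0.297 x [-0.027  0.999 -0.018] z [ 0.527 -0.001 -0.85 ] grasp [611.9 309.8  98.1]
```

Request:
{"op": "jog_arm", "data": {
  "deltas": [
    {"gripper": 1,"translation": [0,0,0.1],"dr": [0,0,0]},
    {"gripper": 1,"translation": [0,0,0.2],"dr": [0,0,0]},
    {"gripper": 1,"translation": [0,0,0.25],"dr": [0,0,0]},
    {"gripper": 1,"translation": [0,0,0.25],"dr": [0,0,0]},
    {"gripper": 1,"translation": [0,0,0.25],"dr": [0,0,0]},
    {"gripper": 1,"translation": [0,0,0.25],"dr": [0,0,0]},
    {"gripper": 1,"translation": [0,0,0.15],"dr": [0,0,0]},
    {"gripper": 1,"translation": [0,0,0],"dr": [0,0,0]},
    {"gripper": 1,"translation": [0,0,0],"dr": [0,0,0]}
  ]
}}

```text
clock: 5.08
eef_pos: [608.4, 309.2, 247.6]
tcp_rot: [2.588, 0.018, 1.597]
contact_force: [0.1, 0.2, -1.2]
opening: 0.292
```

```bash
python3 st.py
```

```text
5.0833 [608.4 309.2 247.6] q [ 0.61  0.28  1.87 -0.57  0.59 -0.58] F [ 0.1  0.2 -1.2] op 0.292 x [-0.027  0.999 -0.018] z [ 0.526 -0.001 -0.85 ] grasp [611.6 309.2 242.5]
```

Request:
{"op": "jog_arm", "data": {
  "deltas": [
    {"gripper": 1,"translation": [-0.084,-0.116,-0.06],"dr": [-0.002,0.0714,0]},
    {"gripper": 1,"translation": [-0.084,-0.116,-0.06],"dr": [-0.002,0.0714,0]},
    {"gripper": 1,"translation": [-0.084,-0.116,-0.06],"dr": [-0.002,0.0714,0]},
    {"gripper": 1,"translation": [-0.084,-0.116,-0.06],"dr": [-0.002,0.0714,0]},
    {"gripper": 1,"translation": [-0.084,-0.116,-0.06],"dr": [-0.002,0.0714,0]},
    {"gripper": 1,"translation": [-0.084,-0.116,-0.06],"dr": [-0.002,0.0714,0]},
    {"gripper": 1,"translation": [-0.084,-0.116,-0.06],"dr": [-0.002,0.0714,0]},
    {"gripper": 1,"translation": [-0.084,-0.116,-0.06],"dr": [-0.002,0.0714,0]},
    {"gripper": 1,"translation": [-0.084,-0.116,-0.06],"dr": [-0.002,0.0714,0]},
    {"gripper": 1,"translation": [-0.084,-0.116,-0.06],"dr": [-0.002,0.0714,0]},
    {"gripper": 1,"translation": [-0.084,-0.116,-0.06],"dr": [-0.002,0.0714,0]},
    {"gripper": 1,"translation": [-0.084,-0.116,-0.06],"dr": [-0.002,0.0714,0]}
  ]
}}

```text
clock: 6.08
eef_pos: [507.7, 169.4, 173.8]
tcp_rot: [-2.349, 0.008, 1.617]
contact_force: [0.1, 0.1, -1.3]
opening: 0.298
```

```bash
python3 st.py
```

```text
6.0833 [507.7 169.4 173.8] q [ 0.24  0.72  1.43  0.14  1.77 -1.4 ] F [ 0.1  0.1 -1.3] op 0.298 x [-0.046  0.999 -0.008] z [-0.711 -0.038 -0.702] grasp [503.5 169.2 169.6]
```

Request:
{"op": "jog_arm", "data": {
  "deltas": [
    {"gripper": 1,"translation": [0,0,-0.15],"dr": [-0.003,0.0725,0]},
    {"gripper": 1,"translation": [0,0,-0.2],"dr": [-0.003,0.0725,0]},
    {"gripper": 1,"translation": [0,0,-0.25],"dr": [0,0,0]},
    {"gripper": 1,"translation": [0,0,-0.25],"dr": [0,0,0]},
    {"gripper": 1,"translation": [0,0,-0.25],"dr": [0,0,0]},
    {"gripper": 1,"translation": [0,0,-0.13],"dr": [0,0,0]},
    {"gripper": 1,"translation": [0,0,0],"dr": [0,0,0]},
    {"gripper": 1,"translation": [0,0,0],"dr": [0,0,0]}
  ]
}}

```text
clock: 6.75
eef_pos: [507.6, 170.3, 52.0]
tcp_rot: [-2.125, 0.006, 1.619]
contact_force: [0.7, 0.1, -0.8]
opening: 0.3
```

```bash
python3 st.py
python3 - <<'E'
from h import *
im,c=snap("s3","side"); p=proj("side",[[470,168,39]],c)[0].astype(int)
a=crop(im,p[0]-60,p[1]-70,120,120,4)
im,c=snap("sc3","scene"); p=proj("scene",[[470,168,39]],c)[0].astype(int)
b=crop(im,p[0]-40,p[1]-70,80,120,4)
cv2.imwrite("pics/m3.png",np.hstack([a,b]))
E
```

```text
6.75 [507.6 170.3  52. ] q [ 0.23  1.    1.32  0.16  1.82 -1.43] F [ 0.7  0.1 -0.8] op 0.3 x [-0.048  0.999 -0.006] z [-0.849 -0.044 -0.526] grasp [502.5 170.   48.8]
6.75 [507.6 170.3  52. ] [-2.125  0.006  1.619] [ 0.23  1.    1.32  0.16  1.82 -1.43]
6.8 [508.3 170.5  53.1] [-2.127  0.005  1.619] [ 0.23  1.    1.32  0.16  1.82 -1.43]
```

View pics/m3.png

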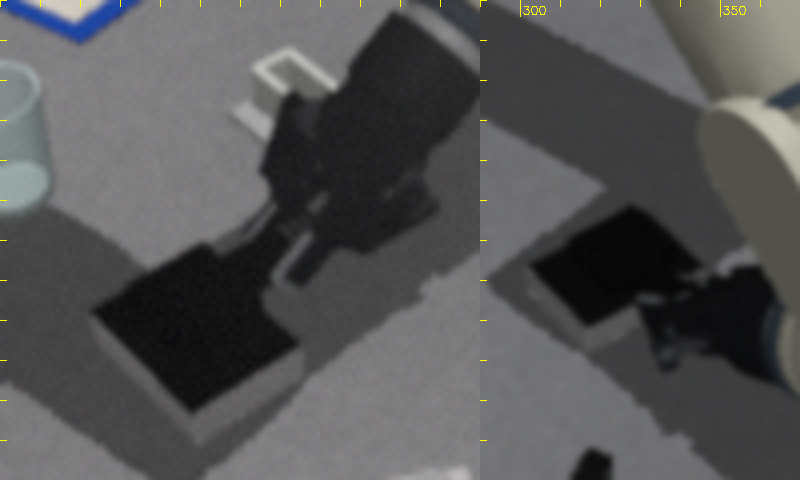

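The cassette hovers flat over the block, black on black, with the tab overhanging. Lowering it gently.

Request:
{"op": "jog_arm", "data": {
  "deltas": [
    {"gripper": 1,"translation": [0,0,-0.03],"dr": [0,0,0]},
    {"gripper": 1,"translation": [0,0,-0.03],"dr": [0,0,0]},
    {"gripper": 1,"translation": [0,0,-0.02],"dr": [0,0,0]},
    {"gripper": 1,"translation": [0,0,-0.01],"dr": [0,0,0]},
    {"gripper": 1,"translation": [0,0,0],"dr": [0,0,0]},
    {"gripper": 1,"translation": [0,0,0],"dr": [0,0,0]}
  ]
}}

```text
clock: 7.35
eef_pos: [508.6, 170.6, 44.5]
tcp_rot: [-2.128, 0.005, 1.619]
contact_force: [2.4, 0.9, 4.6]
opening: 0.295
```

```bash
python3 st.py
```

```text
7.35 [508.6 170.6  44.5] q [ 0.23  1.01  1.32  0.16  1.81 -1.43] F [2.4 0.9 4.6] op 0.295 x [-0.048  0.999 -0.005] z [-0.848 -0.043 -0.529] grasp [503.5 170.4  41.3]
```

Request:
{"op": "jog_arm", "data": {
  "deltas": [
    {"gripper": 1,"translation": [0,0,-0.01],"dr": [0,0,0]},
    {"gripper": 0.2,"translation": [0,0,0],"dr": [0,0,0]},
    {"gripper": -0.2,"translation": [0,0,0],"dr": [0,0,0]},
    {"gripper": -1,"translation": [0,0,0],"dr": [0,0,0]},
    {"gripper": -1,"translation": [0,0,0],"dr": [0,0,0]},
    {"gripper": -1,"translation": [0,0,0],"dr": [0,0,0]},
    {"gripper": -1,"translation": [0,0,0],"dr": [0,0,0]},
    {"gripper": -1,"translation": [0,0,0],"dr": [0,0,0]}
  ]
}}

```text
clock: 8.02
eef_pos: [508.3, 170.5, 42.7]
tcp_rot: [-2.128, 0.005, 1.619]
contact_force: [-0.4, -0.2, 0.6]
opening: 1.002
```

Request:
{"op": "jog_arm", "data": {
  "deltas": [
    {"gripper": -1,"translation": [0.15,0.007,0.1],"dr": [0,0,0]},
    {"gripper": -1,"translation": [0.2,0.01,0.15],"dr": [0,0,0]},
    {"gripper": -1,"translation": [0.2,0.01,0.2],"dr": [0,0,0]},
    {"gripper": -1,"translation": [0,0,0.3],"dr": [0.003,-0.07,0]},
    {"gripper": -1,"translation": [-0.15,0,0.35],"dr": [0.003,-0.07,0]},
    {"gripper": -1,"translation": [-0.2,0,0.3],"dr": [0.003,-0.07,0]},
    {"gripper": -1,"translation": [-0.2,0,0.2],"dr": [0.003,-0.07,0]},
    {"gripper": -1,"translation": [0,0,0],"dr": [0.003,-0.07,0]},
    {"gripper": -1,"translation": [0,0,0],"dr": [0.003,-0.07,0]},
    {"gripper": -1,"translation": [0,0,0],"dr": [0.003,-0.07,0]},
    {"gripper": -1,"translation": [0,0,0],"dr": [0.003,-0.07,0]},
    {"gripper": -1,"translation": [0,0,0],"dr": [0.003,-0.08,0]}
  ]
}}

```text
clock: 9.02
eef_pos: [509.0, 173.4, 203.9]
tcp_rot: [-3.14, 0.006, 1.612]
contact_force: [0.3, 0.3, -0.7]
opening: 0.998
```

```bash
python3 st.py
python3 - <<'E'
from h import *
im,c=snap("w4")
q=proj("wrist",[[438,166,48],[530,171,48],[434,166,30]],c);print(q.round(0))
m=(q[0]+q[1])/2;x,y=np.clip((m-[100,75]).astype(int)//10*10,0,[440,250])
print(x,y);cv2.imwrite("pics/m4.png",crop(cv2.convertScaleAbs(im,alpha=1.6),x,y,200,150,4))
E
```

```text
9.0167 [509.  173.4 203.9] q [ 0.33  0.28  1.87 -0.01  1.   -1.28] F [ 0.3  0.3 -0.7] op 0.998 x [-0.041  0.999 -0.006] z [-0.001 -0.006 -1.   ] grasp [509.  173.4 197.9]
9.0167 [509.  173.4 203.9] [-3.14   0.006  1.612] [ 0.33  0.28  1.87 -0.01  1.   -1.28]
[[317.  92.]
 [319. 207.]
 [317.  86.]]
210 70
```

View pics/m4.png

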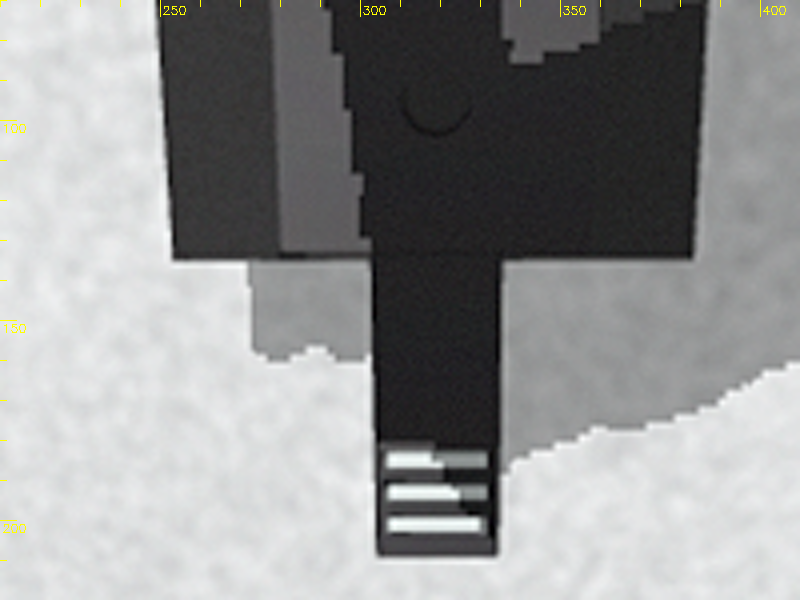

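Run:
```python
from h import *
_,c=load("w4")
for p in [(437,257),(437.5,553),(377,553),(498,553),(436,100)]:
    print(p,onz("wrist",(210+p[0]/4,70+p[1]/4),48,c).round(1))
```

```text
(437, 257) [469.4 169.2  48. ]
(437.5, 553) [530.9 171.8  48. ]
(377, 553) [531.5 159.1  48. ]
(498, 553) [530.4 184.4  48. ]
(436, 100) [440.  167.9  48. ]
```

The cassette lies flat on the block, tab end centre at (531,172), yaw 0.042. Regrasping from above at the tab.

Request:
{"op": "jog_arm", "data": {
  "deltas": [
    {"gripper": -1,"translation": [-0.05,-0.015,-0.25],"dr": [0.004,0,0]},
    {"gripper": -1,"translation": [-0.05,-0.015,-0.25],"dr": [0,0,0]},
    {"gripper": -1,"translation": [-0.015,0,-0.3],"dr": [0,0,0]},
    {"gripper": -1,"translation": [0,0,-0.3],"dr": [0,0,0]},
    {"gripper": -1,"translation": [0,0,-0.2],"dr": [0,0,0]},
    {"gripper": -1,"translation": [0,0,-0.13],"dr": [0,0,0]},
    {"gripper": -1,"translation": [0,0,-0.05],"dr": [0,0,0]},
    {"gripper": -1,"translation": [0,0,0],"dr": [0,0,0]},
    {"gripper": -1,"translation": [0,0,0],"dr": [0,0,0]}
  ]
}}

```text
clock: 9.82
eef_pos: [497.2, 170.3, 55.0]
tcp_rot: [-3.133, 0.001, 1.612]
contact_force: [-0.1, -0.1, 0.3]
opening: 0.999
```

```bash
python3 st.py
```

```text
9.8167 [497.2 170.3  55. ] q [ 0.33  0.49  1.98  0.    0.68 -1.29] F [-0.1 -0.1  0.3] op 0.999 x [-0.041  0.999 -0.001] z [-0.009 -0.001 -1.   ] grasp [497.1 170.3  49. ]
```

Request:
{"op": "jog_arm", "data": {
  "deltas": [
    {"gripper": -1,"translation": [0,0,0.01],"dr": [0,-0.006,0]},
    {"gripper": 1,"translation": [0,0,0],"dr": [0,0,0]},
    {"gripper": 1,"translation": [0,0,0],"dr": [0,0,0]},
    {"gripper": 1,"translation": [0,0,0],"dr": [0,0,0]},
    {"gripper": 1,"translation": [0,0,0],"dr": [0,0,0]},
    {"gripper": 1,"translation": [0,0,0],"dr": [0,0,0]},
    {"gripper": 1,"translation": [0,0,0],"dr": [0,0,0]},
    {"gripper": 1,"translation": [0,0,0],"dr": [0,0,0]},
    {"gripper": 1,"translation": [0,0,0],"dr": [0,0,0]},
    {"gripper": 1,"translation": [0,0,0],"dr": [0,0,0]},
    {"gripper": 1,"translation": [0,0,0],"dr": [0,0,0]}
  ],
  "squeeze": 80
}}

```text
clock: 10.73
eef_pos: [497.0, 170.3, 56.2]
tcp_rot: [3.14, 0.001, 1.612]
contact_force: [-0.4, -0.2, 6.5]
opening: 0.281
```

```bash
python3 st.py
```

```text
10.7333 [497.  170.3  56.2] q [ 0.33  0.48  1.99 -0.    0.67 -1.28] F [-0.4 -0.2  6.5] op 0.281 x [-0.041  0.999 -0.001] z [ 0.002 -0.001 -1.   ] grasp [497.  170.3  50.2]
```

Request:
{"op": "jog_arm", "data": {
  "deltas": [
    {"gripper": 1,"translation": [0,0,0.1],"dr": [0,0,0]},
    {"gripper": 1,"translation": [0,0,0.25],"dr": [0,0,0]},
    {"gripper": 1,"translation": [0,0,0.3],"dr": [0,0,0]},
    {"gripper": 1,"translation": [0,0,0.3],"dr": [0,0,0]},
    {"gripper": 1,"translation": [0,0,0.3],"dr": [0,0,0]},
    {"gripper": 1,"translation": [0,0,0.3],"dr": [0,0,-0.02]},
    {"gripper": 1,"translation": [0,0,0.2],"dr": [0,0,-0.04]},
    {"gripper": 1,"translation": [-0.05,-0.12,0.1],"dr": [0,0,-0.07]},
    {"gripper": 1,"translation": [-0.05,-0.12,0],"dr": [0,0,-0.076]},
    {"gripper": 1,"translation": [-0.05,-0.12,0],"dr": [0,0,-0.076]},
    {"gripper": 1,"translation": [-0.05,-0.12,0],"dr": [0,0,-0.076]},
    {"gripper": 1,"translation": [-0.05,-0.12,0],"dr": [0,0,-0.076]}
  ]
}}

```text
clock: 11.73
eef_pos: [471.2, 109.7, 241.3]
tcp_rot: [3.14, 0.001, 0.925]
contact_force: [0.0, -0.3, -2.0]
opening: 0.282
```

Request:
{"op": "jog_arm", "data": {
  "deltas": [
    {"gripper": 1,"translation": [-0.05,-0.12,0],"dr": [0,0,-0.076]},
    {"gripper": 1,"translation": [-0.05,-0.12,0],"dr": [0,0,-0.076]},
    {"gripper": 1,"translation": [-0.05,-0.12,0],"dr": [0,0,-0.076]},
    {"gripper": 1,"translation": [-0.05,-0.12,0],"dr": [0,0,-0.076]},
    {"gripper": 1,"translation": [-0.05,-0.12,0],"dr": [0,0,-0.076]},
    {"gripper": 1,"translation": [-0.05,-0.12,0],"dr": [0,0,-0.076]},
    {"gripper": 1,"translation": [-0.05,-0.12,0],"dr": [0,0,-0.076]},
    {"gripper": 1,"translation": [-0.05,-0.12,0],"dr": [0,0,-0.076]},
    {"gripper": 1,"translation": [-0.05,-0.12,0],"dr": [0,0,-0.076]},
    {"gripper": 1,"translation": [-0.05,-0.12,0],"dr": [0,0,-0.076]},
    {"gripper": 1,"translation": [-0.05,-0.12,0],"dr": [0,0,-0.076]},
    {"gripper": 1,"translation": [-0.05,-0.12,0],"dr": [0,0,-0.076]}
  ]
}}

```text
clock: 12.73
eef_pos: [411.2, -34.3, 241.1]
tcp_rot: [3.14, 0.002, -0.508]
contact_force: [0.2, -0.1, -1.1]
opening: 0.283
```

Request:
{"op": "jog_arm", "data": {
  "deltas": [
    {"gripper": 1,"translation": [-0.05,-0.14,0],"dr": [0,0,-0.076]},
    {"gripper": 1,"translation": [-0.05,-0.14,0],"dr": [0,0,-0.076]},
    {"gripper": 1,"translation": [-0.05,-0.14,0],"dr": [0,0,-0.076]},
    {"gripper": 1,"translation": [0,-0.14,0],"dr": [0,0,-0.076]},
    {"gripper": 1,"translation": [0,-0.08,0],"dr": [0,0,-0.076]},
    {"gripper": 1,"translation": [0,0,0],"dr": [0,0,-0.076]},
    {"gripper": 1,"translation": [0,0,0],"dr": [0,0,0]},
    {"gripper": 1,"translation": [0,0,0],"dr": [0,0,0]},
    {"gripper": 1,"translation": [0,0,0],"dr": [0,0,0]}
  ]
}}

```text
clock: 13.48
eef_pos: [396.7, -97.5, 240.9]
tcp_rot: [3.14, 0.002, -1.214]
contact_force: [-0.2, 0.1, -1.5]
opening: 0.282
```

```bash
python3 st.py
python3 - <<'E'
from h import *
im,c=snap("w5")
print(proj("wrist",[[465,-232,28]],c))
cv2.imwrite("pics/m5.png",cv2.resize(cv2.convertScaleAbs(im,alpha=1.3),(800,500)))
E
```

```text
13.4833 [396.7 -97.5 240.9] q [-0.25  0.03  2.08  0.    1.04  0.97] F [-0.2  0.1 -1.5] op 0.282 x [ 0.349 -0.937 -0.002] z [-0.002  0.001 -1.   ] grasp [396.7 -97.5 234.9]
13.4833 [396.7 -97.5 240.9] [ 3.140e+00  2.000e-03 -1.214e+00] [-0.25  0.03  2.08  0.    1.04  0.97]
[[479.08415325 147.576338  ]]
```

View pics/m5.png

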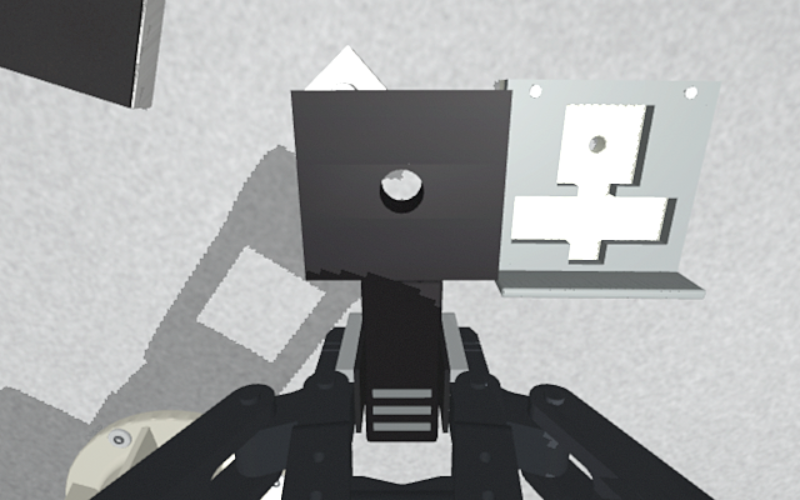

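Run:
```python
from h import *
im,c=load("w5")
a=crop(im,390,60,190,140,4)
cv2.imwrite("pics/m6.png",a[:560])
```

```text
(no output)
```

View pics/m6.png

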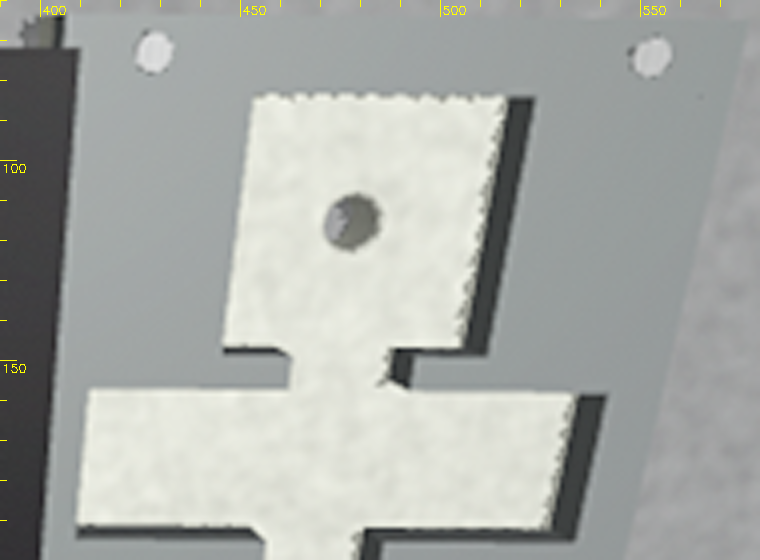

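Run:
```python
from h import *
from scipy.optimize import least_squares
_,c=load("w5"); s=4
px=lambda L:np.array([(390+x/4,60+y/4) for x,y in L])
obs=px([(253,96),(535,97),(487,354),(222,354),(90,390),(607,394),(575,541),(77,537),(352,222)])
M=np.array([(-61.5,-31.5,28),(-61.5,31.5,28),(-2.5,31.5,28),(-2.5,-31.5,28),(6,-62,28),(6,62,28),(44,62,28),(44,-62,28),(-32,0,16)],float)
def tr(p,M): return np.c_[M[:,:2]@np.array([[np.cos(p[2]),np.sin(p[2])],[-np.sin(p[2]),np.cos(p[2])]])+p[:2],M[:,2]+(p[3] if len(p)>3 else 0)]
for x0 in ([460,-232,-2.8],[460,-232,-2.8,0]):
    f=least_squares(lambda p:(proj("wrist",tr(p,M),c)-obs).ravel(),x0,loss="soft_l1");print("tray",f.x.round(3),f.fun.reshape(-1,2).round(1).tolist())
    if len(x0)==3: T=f.x
# cassette: top face z
o2=np.array([(291,91),(512,91),(497,280),(306,280),(401.5,190)])/1.25
zt=232.7
C=np.array([(0,-30,zt),(0,30,zt),(56,30,zt),(56,-30,zt),(28,0,zt)],float)
for x0 in ([470,-72,-2.8],[470,-72,-2.8,0]):
    g=least_squares(lambda p:(proj("wrist",tr(p,C),c)-o2).ravel(),x0,loss="soft_l1");print("cas",g.x.round(3),g.fun.reshape(-1,2).round(1).tolist())
```

```text
tray [ 461.389 -232.984   -2.79 ] [[0.2, -0.4], [0.0, -0.2], [-0.1, 0.5], [-0.1, 0.2], [0.0, -0.3], [0.1, -0.5], [0.0, 0.1], [-0.2, 0.4], [-0.0, 0.3]]
tray [ 461.388 -233.296   -2.79    -0.651] [[0.2, -0.3], [-0.1, -0.1], [-0.1, 0.5], [-0.0, 0.1], [0.2, -0.3], [-0.0, -0.6], [-0.1, 0.0], [-0.1, 0.3], [-0.0, 0.3]]
cas [476.048 -68.105  -2.785] [[-0.2, -0.4], [0.2, -0.4], [0.3, 0.1], [-0.3, 0.0], [-0.0, 1.7]]
cas [ 4.75991e+02 -6.81260e+01 -2.78500e+00 -3.91000e-01] [[0.1, -0.2], [-0.1, -0.2], [0.1, -0.2], [-0.1, -0.3], [-0.0, 1.6]]
```

The tray fits at (461.4,-233.0), yaw -2.790, and the held cassette's origin at 84.6 mm from the TCP; residuals are under 0.6 px apart from 1.7 px at the cassette hole. Moving over the cutout.

Request:
{"op": "jog_arm", "data": {
  "deltas": [
    {"gripper": 1,"translation": [0.052,-0.18,0],"dr": [0,0,-0.003]},
    {"gripper": 1,"translation": [0.052,-0.18,0],"dr": [0,0,0]},
    {"gripper": 1,"translation": [0.052,-0.18,0],"dr": [0,0,0]},
    {"gripper": 1,"translation": [0.052,-0.18,0],"dr": [0,0,0]},
    {"gripper": 1,"translation": [0.052,-0.18,0],"dr": [0,0,0]},
    {"gripper": 1,"translation": [0.052,-0.18,0],"dr": [0,0,0]},
    {"gripper": 1,"translation": [0.052,-0.18,0],"dr": [0,0,0]},
    {"gripper": 1,"translation": [0.052,-0.18,0],"dr": [0,0,0]},
    {"gripper": 1,"translation": [0,0,-0.3],"dr": [0,0,0]},
    {"gripper": 1,"translation": [0,0,-0.3],"dr": [0,0,0]},
    {"gripper": 1,"translation": [0,0,-0.3],"dr": [0,0,0]},
    {"gripper": 1,"translation": [0,0,-0.3],"dr": [0,0,0]}
  ]
}}

```text
clock: 14.53
eef_pos: [438.6, -241.6, 119.7]
tcp_rot: [3.141, 0.001, -1.22]
contact_force: [0.1, 0.1, -1.4]
opening: 0.283
```

Request:
{"op": "jog_arm", "data": {
  "deltas": [
    {"gripper": 1,"translation": [0,0,-0.3],"dr": [0,0,0]},
    {"gripper": 1,"translation": [0,0,-0.15],"dr": [0,0,0]},
    {"gripper": 1,"translation": [0,0,0],"dr": [0,0,0]},
    {"gripper": 1,"translation": [0,0,0],"dr": [0,0,0]},
    {"gripper": 1,"translation": [0,0,0],"dr": [0,0,0]}
  ]
}}

```text
clock: 14.95
eef_pos: [439.3, -242.0, 76.7]
tcp_rot: [3.141, 0.0, -1.222]
contact_force: [-0.6, -0.2, -0.8]
opening: 0.285
```

```bash
python3 st.py
python3 - <<'E'
from h import *
im,c=snap("w6")
cv2.imwrite("pics/m7.png",crop(cv2.convertScaleAbs(im,alpha=1.4),180,0,280,210,2) if 0 else cv2.resize(cv2.convertScaleAbs(im,alpha=1.6)[0:260,150:490],None,fx=2.3,fy=2.3,interpolation=cv2.INTER_CUBIC))
E
```

```text
14.95 [ 439.3 -242.    76.7] q [-0.51  0.42  2.03 -0.    0.69  0.72] F [-0.6 -0.2 -0.8] op 0.285 x [ 0.342 -0.94  -0.   ] z [-0.001  0.    -1.   ] grasp [ 439.3 -242.    70.7]
14.95 [ 439.3 -242.    76.7] [ 3.141  0.    -1.222] [-0.51  0.42  2.03 -0.    0.69  0.72]
```

View pics/m7.png

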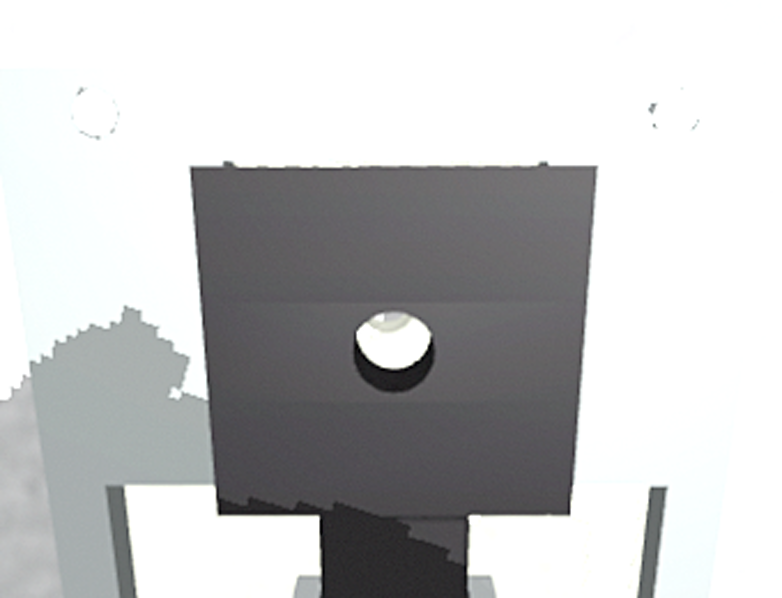

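```bash
python3 - <<'E'
from h import *
from scipy.optimize import least_squares
_,c5=load("w5");_,c=load("w6")
def tr(p,M): return np.c_[M[:,:2]@np.array([[np.cos(p[2]),np.sin(p[2])],[-np.sin(p[2]),np.cos(p[2])]])+p[:2],M[:,2]]
T=[461.39,-232.98,-2.79]
B=np.array([onz("wrist",(390+x/4,60+y/4),28,c5) for x,y in[(154,52),(651,57)]])
W=np.vstack([B,tr(T,np.array([(6,-62,28),(6,62,28)],float))])
obs=np.array([(95,111),(674,111),(107,485),(667,487)])/2.3+[150,0]
print("tray pred-obs",(proj("wrist",W,c)-obs).round(1).tolist())
Ti=[(W[i]-[T[0],T[1],0])for i in(0,1)]
f=least_squares(lambda p:(proj("wrist",np.vstack([np.c_[(W-[T[0],T[1],0])[:,:2]@np.array([[np.cos(p[2]),np.sin(p[2])],[-np.sin(p[2]),np.cos(p[2])]])+p[:2],W[:,2]]),c)-obs).ravel(),[T[0],T[1],0]);print("tray new",f.x.round(3))
zt=76.7-8.2
C=np.array([(0,-30,zt),(0,30,zt),(56,30,zt),(56,-30,zt)],float)
o2=np.array([(191,167),(597,167),(571,515),(219,515)])/2.3+[150,0]
g=least_squares(lambda p:(proj("wrist",tr(p,C),c)-o2).ravel(),[517,-212,-2.8]);print("cas",g.x.round(3),g.fun.round(1))
a=f.x; yaw=T[2]+a[2]; d=np.array([np.cos(yaw),np.sin(yaw)])
e=g.x[:2]-(a[:2]-60*d); print("err along, lateral",e@d, e@np.array([-d[1],d[0]]),"yaw err",g.x[2]-yaw)
e=g.x[:2]-(np.array(T[:2])-60*d);print("vs old tray",e@d, e@np.array([-d[1],d[0]]))
E
python3 st.py
```

```text
15.0 [ 439.5 -242.2   77.1] q [-0.51  0.42  2.03 -0.    0.69  0.72] F [ 0.5  0.  -1.9] op 0.281 x [ 0.342 -0.94   0.   ] z [ 0. -0. -1.] grasp [ 439.5 -242.2   71.1]  File "<stdin>", line 11
    f=least_squares(lambda p:(proj("wrist",np.vstack([np.c_[(W-[T[0],T[1],0])[:,:2]@np.array([[np.cos(p[2]),np.sin(p[2])],[-np.sin(p[2]),np.cos(p[2])]])+p[:2],W[:,2]]),c)-obs).ravel(),[T[0],T[1],0]);print("tray new",f.x.round(3))
                                                                                                                                                                      ^
SyntaxError: closing parenthesis ')' does not match opening parenthesis '['
```

Run:
```python
from h import *
from scipy.optimize import least_squares
_,c5=load("w5");_,c=load("w6")
def tr(p,M): return np.c_[M[:,:2]@np.array([[np.cos(p[2]),np.sin(p[2])],[-np.sin(p[2]),np.cos(p[2])]])+p[:2],M[:,2]]
T=[461.39,-232.98,-2.79]
B=np.array([onz("wrist",(390+x/4,60+y/4),28,c5) for x,y in[(154,52),(651,57)]])
W=np.vstack([B,tr(T,np.array([(6,-62,28),(6,62,28)],float))])
obs=np.array([(95,111),(674,111),(107,485),(667,487)])/2.3+[150,0]
print("tray pred-obs",(proj("wrist",W,c)-obs).round(1).tolist())
L=W-[T[0],T[1],0]
f=least_squares(lambda p:(proj("wrist",tr(p,L),c)-obs).ravel(),[T[0],T[1],0]);print("tray new",f.x.round(3),f.fun.round(1))
zt=76.7-8.2
C=np.array([(0,-30,zt),(0,30,zt),(56,30,zt),(56,-30,zt)],float)
o2=np.array([(191,167),(597,167),(571,515),(219,515)])/2.3+[150,0]
g=least_squares(lambda p:(proj("wrist",tr(p,C),c)-o2).ravel(),[517,-212,-2.8]);print("cas",g.x.round(3),g.fun.round(1))
a=f.x; yaw=T[2]+a[2]; d=np.array([np.cos(yaw),np.sin(yaw)]);n=np.array([-d[1],d[0]])
e=g.x[:2]-(a[:2]-60*d); print("err along, lateral",e@d, e@n,"yaw err",g.x[2]-yaw)
e=g.x[:2]-(np.array(T[:2])-60*d);print("vs old tray",e@d, e@n, "d",d)
```

```text
tray pred-obs [[2.4, 1.4], [2.2, 1.9], [1.1, 0.6], [0.9, -0.9]]
tray new [ 4.61512e+02 -2.32131e+02  1.00000e-03] [ 0.4  0.5  0.4  0.8 -0.5 -0.1 -0.5 -1.7]
cas [ 518.86  -213.245   -2.791] [-0.1  0.1  0.4 -0.2  0.   0.1 -0.3  0.3]
err along, lateral -0.3420263219555342 2.071343379928913 yaw err -0.0020133687829715363
vs old tray -0.7501357565687038 1.3163118101187512 d [-0.9385317  -0.34519307]
```

The cassette is about 1.8 mm off laterally and 0.5 mm along the cutout; correcting that and descending into it.

Request:
{"op": "jog_arm", "data": {
  "deltas": [
    {"gripper": 1,"translation": [-0.011,0.015,0],"dr": [0,0,0]},
    {"gripper": 1,"translation": [0,0,-0.1],"dr": [0,0,0]},
    {"gripper": 1,"translation": [0,0,-0.05],"dr": [0,0,0]},
    {"gripper": 1,"translation": [0,0,-0.03],"dr": [0,0,0]},
    {"gripper": 1,"translation": [0,0,-0.03],"dr": [0,0,0]},
    {"gripper": 1,"translation": [0,0,-0.02],"dr": [0,0,0]},
    {"gripper": 1,"translation": [0,0,0],"dr": [0,0,0]},
    {"gripper": 1,"translation": [0,0,0],"dr": [0,0,0]}
  ]
}}

```text
clock: 15.67
eef_pos: [437.3, -240.2, 52.6]
tcp_rot: [3.14, 0.002, -1.223]
contact_force: [0.3, -0.3, -1.8]
opening: 0.281
```

```bash
python3 st.py
```

```text
15.6667 [ 437.3 -240.2   52.6] q [-0.51  0.46  2.04 -0.    0.64  0.72] F [ 0.3 -0.3 -1.8] op 0.281 x [ 0.341 -0.94  -0.002] z [-0.002  0.001 -1.   ] grasp [ 437.3 -240.2   46.6]
```

Request:
{"op": "jog_arm", "data": {
  "deltas": [
    {"gripper": 1,"translation": [0,0,-0.03],"dr": [0,0,0]},
    {"gripper": 1,"translation": [0,0,-0.03],"dr": [0,0,0]},
    {"gripper": 1,"translation": [0,0,-0.02],"dr": [0,0,0]},
    {"gripper": 1,"translation": [0,0,0],"dr": [0,0,0]},
    {"gripper": 1,"translation": [0,0,0],"dr": [0,0,0]}
  ]
}}

```text
clock: 16.08
eef_pos: [437.2, -240.2, 44.6]
tcp_rot: [3.14, 0.002, -1.223]
contact_force: [-0.3, 0.4, -1.5]
opening: 0.283
```

```bash
python3 st.py
```

```text
16.0833 [ 437.2 -240.2   44.6] q [-0.51  0.48  2.05 -0.    0.62  0.72] F [-0.3  0.4 -1.5] op 0.283 x [ 0.341 -0.94  -0.002] z [-0.002  0.001 -1.   ] grasp [ 437.2 -240.2   38.6]
```

Slid in without contact. Pressing the last millimetres.

Request:
{"op": "jog_arm", "data": {
  "deltas": [
    {"gripper": 1,"translation": [0,0,-0.015],"dr": [0,0,0]},
    {"gripper": 1,"translation": [0,0,-0.01],"dr": [0,0,0]},
    {"gripper": 1,"translation": [0,0,-0.01],"dr": [0,0,0]},
    {"gripper": 1,"translation": [0,0,0],"dr": [0,0,0]},
    {"gripper": 1,"translation": [0,0,0],"dr": [0,0,0]}
  ]
}}

```text
clock: 16.5
eef_pos: [437.5, -240.3, 42.4]
tcp_rot: [3.14, 0.001, -1.223]
contact_force: [-3.9, 1.7, 17.0]
opening: 0.281
```

```bash
python3 st.py
```

```text
16.5 [ 437.5 -240.3   42.4] q [-0.51  0.48  2.05 -0.    0.62  0.72] F [-3.9  1.7 17. ] op 0.281 x [ 0.341 -0.94  -0.001] z [-0.002  0.001 -1.   ] grasp [ 437.5 -240.3   36.4]
```

Request:
{"op": "jog_arm", "data": {
  "deltas": [
    {"gripper": 1,"translation": [0,0,0.01],"dr": [0,0,0]},
    {"gripper": 0,"translation": [0,0,0],"dr": [0,0,0]},
    {"gripper": -1,"translation": [0,0,0],"dr": [0,0,0]},
    {"gripper": -1,"translation": [0,0,0],"dr": [0,0,0]},
    {"gripper": -1,"translation": [0,0,0],"dr": [0,0,0]},
    {"gripper": -1,"translation": [0,0,0],"dr": [0,0,0]},
    {"gripper": -1,"translation": [0,0,0.15],"dr": [0,0,0]},
    {"gripper": -1,"translation": [0,0,0.3],"dr": [0,0,0]},
    {"gripper": -1,"translation": [0,0,0.3],"dr": [0,0,0]},
    {"gripper": -1,"translation": [0,0,0.2],"dr": [0,0,0]},
    {"gripper": -1,"translation": [0,0,0],"dr": [0,0,0]},
    {"gripper": -1,"translation": [0,0,0],"dr": [0,0,0]}
  ]
}}

```text
clock: 17.5
eef_pos: [438.0, -240.6, 138.2]
tcp_rot: [-3.141, -0.001, -1.223]
contact_force: [0.2, 0.0, -0.6]
opening: 0.998
```

```bash
python3 st.py
python3 - <<'E'
from h import *
im,c=snap("w7")
T=[461.39,-232.98]; d=np.array([-.9385,-.345])
print(proj("wrist",[[*(np.array(T)-32*d),34],[*(np.array(T)+60*d),34],[459.4,-32.9,60]],c).round(0))
cv2.imwrite("pics/m8.png",cv2.resize(im[0:280,150:490],None,fx=2.1,fy=2.1,interpolation=cv2.INTER_CUBIC))
E
```

```text
17.5 [ 438.  -240.6  138.2] q [-0.51  0.31  2.   -0.    0.82  0.72] F [ 0.2  0.  -0.6] op 0.998 x [ 0.341 -0.94   0.001] z [ 0. -0. -1.] grasp [ 438.  -240.6  132.2]
17.5 [ 438.  -240.6  138.2] [-3.141e+00 -1.000e-03 -1.223e+00] [-0.51  0.31  2.   -0.    0.82  0.72]
[[322. 120.]
 [322. 252.]
 [-40.  60.]]
```

View pics/m8.png

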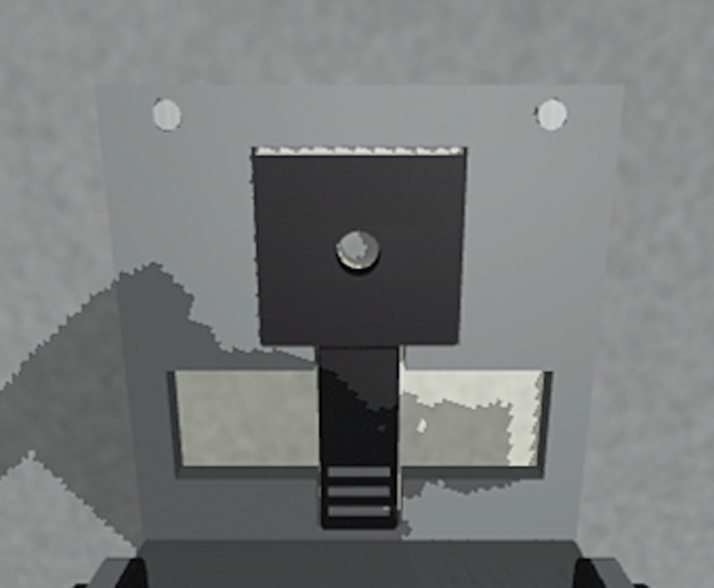

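The cassette is home in the cutout: body edges inside all round, tray hole visible through its hole at view pixel (357,250). Now for the pin.

Request:
{"op": "jog_arm", "data": {
  "deltas": [
    {"gripper": -1,"translation": [0.03,0.26,0.015],"dr": [0,0,0]},
    {"gripper": -1,"translation": [0.03,0.26,0.015],"dr": [0,0,0]},
    {"gripper": -1,"translation": [0.03,0.26,0.015],"dr": [0,0,0]},
    {"gripper": -1,"translation": [0.03,0.26,0.015],"dr": [0,0,0]},
    {"gripper": -1,"translation": [0.03,0.26,0.015],"dr": [0,0,0]},
    {"gripper": -1,"translation": [0.03,0.26,0.015],"dr": [0,0,0]},
    {"gripper": -1,"translation": [0.03,0.26,0.015],"dr": [0,0,0]},
    {"gripper": -1,"translation": [0.03,0.26,0.015],"dr": [0,0,0]},
    {"gripper": -1,"translation": [0,0,0],"dr": [0,0,0]},
    {"gripper": -1,"translation": [0,0,0],"dr": [0,0,0]},
    {"gripper": -1,"translation": [0,0,0],"dr": [0,0,0]}
  ]
}}

```text
clock: 18.47
eef_pos: [460.7, -32.4, 148.3]
tcp_rot: [3.138, 0.002, -1.222]
contact_force: [-0.1, -0.8, 0.5]
opening: 0.997
```

```bash
python3 st.py
python3 - <<'E'
from h import *
from scipy.optimize import least_squares
_,c=load("w7")
print("hole z34",onz("wrist",(150+357.5/2.1,250/2.1),34,c).round(1))
def tr(p,M): return np.c_[M[:,:2]@np.array([[np.cos(p[2]),np.sin(p[2])],[-np.sin(p[2]),np.cos(p[2])]])+p[:2],M[:,2]]
C=np.array([(0,-30,34),(0,30,34),(56,30,34),(56,-30,34),(120,-13,34),(120,13,34)],float)
o=np.array([(253,156),(466,155),(459,344),(262,346),(322,528),(397,527)])/2.1+[150,0]
g=least_squares(lambda p:(proj("wrist",tr(p,C),c)-o).ravel(),[517,-212,-2.8]);p=g.x;print(p.round(3),g.fun.round(1),"hole",p[:2]+28*np.array([np.cos(p[2]),np.sin(p[2])]))
im,c=snap("w8")
q=proj("wrist",[[460,-34,60]],c)[0];print(q)
cv2.imwrite("pics/m9.png",crop(im,230,130,180,140,4))
E
```

```text
18.4667 [460.7 -32.4 148.3] q [-0.07  0.25  2.07  0.    0.83  1.15] F [-0.1 -0.8  0.5] op 0.997 x [ 0.341 -0.94  -0.002] z [-0.004  0.001 -1.   ] grasp [460.7 -32.4 142.3]
hole z34 [ 491.9 -220.8   34. ]
[ 517.471 -212.115   -2.792] [ 0.4 -1.1 -0.4 -0.8 -1.   0.5  0.4 -0.3 -0.2  1.   0.8  1.4] hole [ 491.16437619 -221.70488371]
18.4667 [460.7 -32.4 148.3] [ 3.138e+00  2.000e-03 -1.222e+00] [-0.07  0.25  2.07  0.    0.83  1.15]
[323.21803666 215.58785346]
```

The picture limit is reached, so from here I locate things by image code.

Run:
```python
from h import *
im,c=load("w8"); g=cv2.cvtColor(im,cv2.COLOR_BGR2GRAY)[130:270,230:410]
G=cv2.GaussianBlur(g,(3,3),0)
for p2 in (25,18,12):
    h=cv2.HoughCircles(G,cv2.HOUGH_GRADIENT,1,8,param1=80,param2=p2,minRadius=9,maxRadius=22)
    if h is not None:
        for x,y,rr in h[0][:5]: print(p2,x+230,y+130,rr,onz("wrist",(x+230,y+130),60,c).round(1))
s=g[30:130:3,40:150:2]
for row in s: print("".join(" .:-=+*#%@"[min(9,int(v)//26)] for v in row))
```

```text
25 321.5 216.5 13.0 [459.  -33.2  60. ]
18 321.5 216.5 13.0 [459.  -33.2  60. ]
18 321.5 206.5 14.5 [465.4 -30.9  60. ]
12 321.5 216.5 13.0 [459.  -33.2  60. ]
12 322.5 204.5 12.7 [466.9 -31.   60. ]
12 367.5 162.5 21.4 [501.5 -47.1  60. ]
12 333.5 179.5 15.9 [484.5 -31.7  60. ]
12 343.5 200.5 11.1 [473.9 -42.4  60. ]
--------------++++=-------+#*----=++=++++++++++++++++++
----------------==------+#****=----++++++=+++++++++++++
-----------------------**##****+----=++++++++++++++++++
---------------------+*****#*****-----+++++++++++++++++
-------------------+#*******#*****+----=++++++++++++=++
------------------===*********#*****----=+++++++++==+++
----------------======+********#****#=----++=++++====+=
---------------==========*************+----=+++++++++-=
-------------============+********#*****-------==------
-----------===============+********#*****+-------------
----------=================+*=**+=+*#=+*#**------------
--------================-::---==========+#*#+----------
------================--------:-===========++=---------
-----================:--------::-==============-----
[... 423 characters left out ...]
============++++===+++++++++
----------------======================+++++++++++++++++
-----------------===================++++++++++++++++++=
-------------------===============++++++++++++++++++++=
--------------------============+++++=+++++++++++++++++
----------------------========+++++++++++++++++++++++++
-----------------------=====+++++++++++++++++++=+++++=+
-------------------------==++++++++===+++++++++++++++=+
--------------------------=+++++++++====+++++++++++++++
-------------------------=++++++++++++=+==+++++++++++++
------------------------++++++++++=++++++++++++++++++++
-----------------------=+++++++++++++++++++++++++++++++
----------------------=++++++++++++++++++++++++++++++++
```

Request:
{"op": "jog_arm", "data": {
  "deltas": [
    {"gripper": -1,"translation": [-0.014,-0.007,-0.2],"dr": [0,-0.0025,0]},
    {"gripper": -1,"translation": [0,0,-0.25],"dr": [0,0,0]},
    {"gripper": -1,"translation": [0,0,-0.2],"dr": [0,0,0]},
    {"gripper": -1,"translation": [0,0,-0.12],"dr": [0,0,0]},
    {"gripper": -1,"translation": [0,0,-0.07],"dr": [0,0,0]},
    {"gripper": -1,"translation": [0,0,0],"dr": [0,0,0]},
    {"gripper": -1,"translation": [0,0,0],"dr": [0,0,0]}
  ]
}}

```text
clock: 19.1
eef_pos: [459.9, -33.5, 65.2]
tcp_rot: [-3.14, 0.0, -1.224]
contact_force: [0.3, -0.9, -0.0]
opening: 0.999
```

```bash
python3 st.py;python3 - <<'E'
from h import *
_,c=load("w8")
print("holder",onz("wrist",(322.5,203.5),36,c).round(1))
E
```

```text
19.1 [459.9 -33.5  65.2] q [-0.08  0.4   2.12  0.    0.62  1.15] F [ 0.3 -0.9 -0. ] op 0.999 x [ 0.34 -0.94 -0.  ] z [ 0.001  0.001 -1.   ] grasp [459.9 -33.5  59.2]
holder [459.  -33.9  36. ]
```

Request:
{"op": "jog_arm", "data": {
  "deltas": [
    {"gripper": -1,"translation": [-0.005,0,-0.01],"dr": [0,0,0]},
    {"gripper": 1,"translation": [0,0,0],"dr": [0,0,0]},
    {"gripper": 1,"translation": [0,0,0],"dr": [0,0,0]},
    {"gripper": 1,"translation": [0,0,0],"dr": [0,0,0]},
    {"gripper": 1,"translation": [0,0,0],"dr": [0,0,0]},
    {"gripper": 1,"translation": [0,0,0],"dr": [0,0,0]},
    {"gripper": 1,"translation": [0,0,0],"dr": [0,0,0]},
    {"gripper": 1,"translation": [0,0,0],"dr": [0,0,0]},
    {"gripper": 1,"translation": [0,0,0],"dr": [0,0,0]},
    {"gripper": 1,"translation": [0,0,0],"dr": [0,0,0]},
    {"gripper": 1,"translation": [0,0,0],"dr": [0,0,0]},
    {"gripper": 1,"translation": [0,0,0],"dr": [0,0,0]}
  ],
  "squeeze": 60
}}

```text
clock: 20.1
eef_pos: [459.6, -32.9, 64.6]
tcp_rot: [-3.139, 0.0, -1.223]
contact_force: [-1.0, 0.1, 6.7]
opening: 0.186
```

```bash
python3 st.py
```

```text
20.1 [459.6 -32.9  64.6] q [-0.08  0.4   2.12  0.    0.62  1.15] F [-1.   0.1  6.7] op 0.186 x [ 0.341 -0.94  -0.   ] z [ 0.002  0.001 -1.   ] grasp [459.6 -32.9  58.6]
```

Request:
{"op": "jog_arm", "data": {
  "deltas": [
    {"gripper": 1,"translation": [0,0,0.1],"dr": [0,0,0]},
    {"gripper": 1,"translation": [0,0,0.2],"dr": [0,0,0]},
    {"gripper": 1,"translation": [0,0,0.3],"dr": [0,0,0]},
    {"gripper": 1,"translation": [0,0,0.3],"dr": [0,0,0]},
    {"gripper": 1,"translation": [0.04,-0.235,0],"dr": [0,0,0]},
    {"gripper": 1,"translation": [0.04,-0.235,0],"dr": [0,0,0]},
    {"gripper": 1,"translation": [0.04,-0.235,0],"dr": [0,0,0]},
    {"gripper": 1,"translation": [0.04,-0.235,0],"dr": [0,0,0]},
    {"gripper": 1,"translation": [0.04,-0.235,0],"dr": [0,0,0]},
    {"gripper": 1,"translation": [0.04,-0.235,0],"dr": [0,0,0]},
    {"gripper": 1,"translation": [0.04,-0.235,0],"dr": [0,0,0]},
    {"gripper": 1,"translation": [0.04,-0.235,0],"dr": [0,0,0]}
  ]
}}

```text
clock: 21.1
eef_pos: [491.4, -222.1, 154.9]
tcp_rot: [-3.139, 0.0, -1.223]
contact_force: [0.8, 0.3, -0.2]
opening: 0.186
```

Request:
{"op": "jog_arm", "data": {
  "deltas": [
    {"gripper": 1,"translation": [0,0,-0.25],"dr": [0,0,0]},
    {"gripper": 1,"translation": [0,0,-0.15],"dr": [0,0,0]},
    {"gripper": 1,"translation": [0,0,0],"dr": [0,0,0]},
    {"gripper": 1,"translation": [0,0,0],"dr": [0,0,0]},
    {"gripper": 1,"translation": [0,0,0],"dr": [0,0,0]},
    {"gripper": 1,"translation": [0,0,0],"dr": [0,0,0]}
  ]
}}

```text
clock: 21.6
eef_pos: [492.2, -221.0, 115.5]
tcp_rot: [-3.138, -0.001, -1.223]
contact_force: [0.1, 0.4, -0.6]
opening: 0.183
```

```bash
python3 st.py
python3 - <<'E'
from h import *
im,c=snap("w9")
s=r.sense();p=s["eef_pos"]; tip=p-[0,0,60.6]
print("tip px",proj("wrist",[tip,p-[0,0,36.6],[491.2,-221.1,34]],c).round(1))
g=cv2.cvtColor(im,cv2.COLOR_BGR2GRAY)
q=proj("wrist",[tip],c)[0].astype(int);x0,y0=q[0]-70,q[1]-70
print(x0,y0)
for row in g[y0:y0+110:3,x0:x0+140:2]: print("".join(" .:-=+*#%@"[min(9,int(v)//22)] for v in row))
E
```

```text
21.6 [ 492.2 -221.   115.5] q [-0.43  0.4   1.93  0.    0.8   0.8 ] F [ 0.1  0.4 -0.6] op 0.183 x [ 0.341 -0.94   0.001] z [ 0.004  0.    -1.   ] grasp [ 492.2 -221.   109.5]
21.6 [ 492.2 -221.   115.5] [-3.138e+00 -1.000e-03 -1.223e+00] [-0.43  0.4   1.93  0.    0.8   0.8 ]
tip px [[320.8 233.4]
 [320.8 254.1]
 [320.4 220.3]]
250 163
**********************************************************************
**********************************************************************
**********************************************************************
*********+::                                               .*.********
+***++**-=.                                                 .:********
===-====== .... .. . ..::::::::::::::::::::::::::::::::::::::-********
==========   .  ..       ..:.......:::::..:::::::::::::::::::-********
==========  ....... ..    .  ........:.::::.::.::::::::::::::=********
==========.  . ... . ...   . ....::.:...:::::::.::::.::::::::=********
==========.     .. . ....  .      ..:..:....:::.:::..::..::::=********
==========:. ...   .  .    ...   . :........::.::.:..
[... 1163 characters left out ...]
==-    ..        . .  .-=======.        .    .    .--======++
=========-=-          .       ..-=======:         .  ..  . .***==--***
===========-   .   :-----.    .-========-     .-----:.......**********
===========-       -=====.   -==========-=-  . =====-......:**********
============       ======  .-============-==.  -=====......:**********
============      .=====-  -=============-=--  -=====:.....***********
============-.....-=====-  -=============-=--  -=====- ....***********
===========- .... ======:  -=============-=--  :=====- .... =*********
-----------.......======.  ==============---- ..======...... =*+++++++
***##**###.......:====== . ==============---= . ======-......-@@@@@@@@
```

The code view shows the pin tip at (320,233) in line with the hole at (321,~221), matching the prediction. Descending.

Request:
{"op": "jog_arm", "data": {
  "deltas": [
    {"gripper": 1,"translation": [-0.006,0,-0.1],"dr": [0,-0.0025,0]},
    {"gripper": 1,"translation": [0,0,-0.08],"dr": [0,0,0]},
    {"gripper": 1,"translation": [0,0,-0.05],"dr": [0,0,0]},
    {"gripper": 1,"translation": [0,0,-0.05],"dr": [0,0,0]},
    {"gripper": 1,"translation": [0,0,0],"dr": [0,0,0]},
    {"gripper": 1,"translation": [0,0,0],"dr": [0,0,0]}
  ]
}}

```text
clock: 22.15
eef_pos: [490.8, -220.9, 86.1]
tcp_rot: [-3.136, -0.001, -1.223]
contact_force: [-0.1, -0.8, -0.8]
opening: 0.188
```

```bash
python3 st.py
```

```text
22.15 [ 490.8 -220.9   86.1] q [-0.43  0.45  1.95  0.    0.74  0.79] F [-0.1 -0.8 -0.8] op 0.188 x [ 0.341 -0.94   0.001] z [ 0.005  0.001 -1.   ] grasp [ 490.8 -220.9   80.1]
```

Request:
{"op": "jog_arm", "data": {
  "deltas": [
    {"gripper": 1,"translation": [0.003,0,-0.04],"dr": [0,0.003,0]},
    {"gripper": 1,"translation": [0,0,-0.05],"dr": [0,0,0]},
    {"gripper": 1,"translation": [0,0,-0.05],"dr": [0,0,0]},
    {"gripper": 1,"translation": [0,0,-0.05],"dr": [0,0,0]},
    {"gripper": 1,"translation": [0,0,0],"dr": [0,0,0]},
    {"gripper": 1,"translation": [0,0,0],"dr": [0,0,0]}
  ]
}}

```text
clock: 22.65
eef_pos: [490.8, -220.8, 66.7]
tcp_rot: [-3.141, 0.001, -1.223]
contact_force: [1.0, -0.6, -0.7]
opening: 0.188
```

```bash
python3 st.py
```

```text
22.65 [ 490.8 -220.8   66.7] q [-0.43  0.48  1.96  0.    0.71  0.8 ] F [ 1.  -0.6 -0.7] op 0.188 x [ 0.341 -0.94  -0.001] z [ 0.     0.001 -1.   ] grasp [ 490.8 -220.8   60.7]
```

Tip is in the tray hole without contact; pressing home.

Request:
{"op": "jog_arm", "data": {
  "deltas": [
    {"gripper": 1,"translation": [0,0,-0.02],"dr": [0,0,0]},
    {"gripper": 1,"translation": [0,0,-0.015],"dr": [0,0,0]},
    {"gripper": 1,"translation": [0,0,-0.01],"dr": [0,0,0]},
    {"gripper": 1,"translation": [0,0,0],"dr": [0,0,0]},
    {"gripper": 1,"translation": [0,0,0],"dr": [0,0,0]}
  ]
}}

```text
clock: 23.07
eef_pos: [491.2, -221.0, 62.8]
tcp_rot: [-3.14, 0.0, -1.223]
contact_force: [0.2, -0.9, 0.2]
opening: 0.185
```

```bash
python3 st.py
```

```text
23.0667 [ 491.2 -221.    62.8] q [-0.43  0.49  1.96  0.    0.7   0.8 ] F [ 0.2 -0.9  0.2] op 0.185 x [ 0.341 -0.94  -0.   ] z [ 0.001  0.001 -1.   ] grasp [ 491.2 -220.9   56.8]
```

Request:
{"op": "jog_arm", "data": {
  "deltas": [
    {"gripper": 1,"translation": [0,0,-0.01],"dr": [0,0,0]},
    {"gripper": 1,"translation": [0,0,-0.01],"dr": [0,0,0]},
    {"gripper": 1,"translation": [0,0,0],"dr": [0,0,0]},
    {"gripper": 1,"translation": [0,0,0],"dr": [0,0,0]}
  ]
}}

```text
clock: 23.4
eef_pos: [491.4, -221.0, 62.4]
tcp_rot: [-3.14, 0.0, -1.223]
contact_force: [-6.3, 1.9, 22.4]
opening: 0.185
```

```bash
python3 st.py
```

```text
23.4 [ 491.4 -221.    62.4] q [-0.43  0.49  1.96  0.    0.7   0.8 ] F [-6.3  1.9 22.4] op 0.185 x [ 0.341 -0.94  -0.   ] z [ 0.002  0.001 -1.   ] grasp [ 491.4 -221.    56.4]
```

Request:
{"op": "jog_arm", "data": {
  "deltas": [
    {"gripper": 1,"translation": [0,0,0.015],"dr": [0,0,0]},
    {"gripper": 0.3,"translation": [0,0,0],"dr": [0,0,0]},
    {"gripper": -0.4,"translation": [0,0,0],"dr": [0,0,0]},
    {"gripper": -1,"translation": [0,0,0],"dr": [0,0,0]},
    {"gripper": -1,"translation": [0,0,0],"dr": [0,0,0]},
    {"gripper": -1,"translation": [0,0,0],"dr": [0,0,0]},
    {"gripper": -1,"translation": [0,0,0.1],"dr": [0,0,0]},
    {"gripper": -1,"translation": [0,0,0.25],"dr": [0,0,0]},
    {"gripper": -1,"translation": [0,0,0.3],"dr": [0,0,0]},
    {"gripper": -1,"translation": [0,0,0.35],"dr": [0,0,0]},
    {"gripper": -1,"translation": [0,0,0],"dr": [0,0,0]},
    {"gripper": -1,"translation": [0,0,0],"dr": [0,0,0]}
  ]
}}

```text
clock: 24.4
eef_pos: [492.5, -221.6, 164.9]
tcp_rot: [-3.137, -0.003, -1.223]
contact_force: [0.3, 0.3, -1.2]
opening: 0.997
```

```bash
python3 st.py
python3 - <<'E'
from h import *
im,c=snap("w10"); g=cv2.cvtColor(im,cv2.COLOR_BGR2GRAY)
q=proj("wrist",[[491.3,-221.1,58],[491.3,-221.1,34]],c);print(q.round(1))
x,y=q[0].astype(int);G=cv2.GaussianBlur(g,(3,3),0)[y-45:y+45,x-50:x+50]
h=cv2.HoughCircles(G,cv2.HOUGH_GRADIENT,1,8,param1=80,param2=12,minRadius=9,maxRadius=20)
if h is not None:
  for a,b,rr in h[0][:3]: print(a+x-50,b+y-45,rr,onz("wrist",(a+x-50,b+y-45),58,c).round(1))
x0,y0=x-80,y-70
for row in g[y0:y0+125:3,x0:x0+160:2]: print("".join(" .:-=+*#%@"[min(9,int(v)//22)] for v in row))
E
```

```text
24.4 [ 492.5 -221.6  164.9] q [-0.43  0.33  1.9   0.    0.91  0.8 ] F [ 0.3  0.3 -1.2] op 0.997 x [ 0.341 -0.94   0.003] z [ 0.006 -0.001 -1.   ] grasp [ 492.6 -221.6  158.9]
24.4 [ 492.5 -221.6  164.9] [-3.137e+00 -3.000e-03 -1.223e+00] [-0.43  0.33  1.9   0.    0.91  0.8 ]
[[319.1 206. ]
 [319.2 194.7]]
319.5 205.5 13.0 [ 491.7 -221.2   58. ]
319.5 196.5 11.6 [ 497.9 -219.    58. ]
*+*****************************************************************************+
*%%%#***********************************************************************#%%%
%#%%%**********************************************************************=%%%%
###%%**********************************************************************+%%%%
*+*#*************************************************************************##*
---*****************************************************************************
=---***************+*++++++++++*+**+*+****+****************+*+****+*************
-=-=-**************-                                        ::******************
====---***********+:.:::::::::::::::::::::::::::::::::::::::::***
[... 1988 characters left out ...]
---=:             . .@******************************
--:=***+++**********************-     .         :@@%%%@@@@%%@@@@@%%%%@@@@@@@%*:=
--:=****************************:       .       -@@@@@@@@@@@@%%@%%@@@@@@@@@@#*.=
-=:-****************************:  .     .      -@@@%%%%@@@@@@@@%%@@@@@@@%%@%+:=
-=::#***************************:               -@@@@@%%@@@@@@@@@%@@@@@@@@%@@+:+
-=:.#***************************=      .      ..-@@@@@%%%@@@@@@@@@@@@@@@@@@@#=:+
-=-:****************************=             ..-@@%@@@@@@@@@@@@@@@@@@%@@@@@#=.*
-=-:+***************************=           ....-@@@%@@@@@@@@@@@@@@@@%%%%%%@*::*
=--:+***************************= .   ..   .....+@@%%@@@@@@@@@%%%@@@@@@@@%@%#:-*
```

The head top sits where a seated pin predicts, within 0.5 px, and the arm is clear. Handing in.

```bash
python3 -c "
from rig import r
print(r.sign_off(), r.sense()['clock'])"
```

```text
the job is handed in; nothing more can be done
the job is handed in; nothing more can be done
```

I finished the job in the order asked and handed it in. The last clock reading before hand-in was about 24.4 s, against the 72 s limit.

- **Cassette on the block:** I took the wide cassette out of its stand with a tilted grasp, laid it flat on the rubber block and let go. A picture after release showed it lying flat.
- **Cassette in the tray:** I regrasped it from above, turned it to match the cutout and pressed it in. It stopped at the expected home height, with the tool at 42.4 mm under 17 N. The picture afterwards showed it inside the cutout, with the tray hole visible through its own.
- **Pin:** It went down through the hole without contact and stopped at 62.4 mm under about 22 N, where I expected about 62.6 mm. I then released it and raised the arm clear. After release the head appeared within 0.5 px of where a seated pin should be.

**Limits of these checks:**
- The 12-picture limit ran out before the pin work, so I checked the pin by image code only, not by eye.
- I took no final picture of the narrow cassette, bottle, beaker or clip box. I kept the arm clear of them, and no unexpected forces showed.
- Hand-in gave no verdict.

**Disagreements along the way:**
- The planned 45° tilt was not reached, as the arm stopped at about 37°. I cut it to about 32° for the grasp because joint 4 was nearing its limit.
- Close up, the camera put the held cassette about 2 mm sideways of the cutout. I corrected for that before insertion, and it went in without contact.

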